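# Stack a two-tier kiln load

## Task

Set up this two-tier kiln load on the whitewashed kiln shelf: stand the two tall square posts upright on its two dark square marks, one on each, and the low bowl midway between them. Lay the narrow bar shelf centrally and in line across both post tops, like a bridge over the bowl, and stand the tall vase on the middle of the bar. Keep bowl and vase upright throughout, and leave the short round prop and the white glaze cup where they are.

Things in the scene. Friction and masses are not known exactly. Their poses are not given: they have to be found in the camera images.
- kiln_shelf: Buff rectangular kiln shelf with a white washed top, lying flat on the table; fixed, it does not shift. 100 (x) by 230 (y) by 16 mm thick. Origin: centre of its underside; x across, y along its long side, z up. Two dark 40 mm square marks are centred on its top at y = +75 and y = -75 mm, x = 0; the bowl's place is x = 0, y = 0.
- post_a: Tall square kiln post, pale, 38 x 38 mm and 76 mm high, standing upright; a dark bore mark on top. Origin: centre of its underside; x and y square to its faces, z up. It is the same as post_b: either may go on either mark. About 0.15 kg.
- post_b: Tall square kiln post, same as post_a: 38 x 38 mm, 76 mm high. Origin: centre of its underside, axes square to its faces, z up.
- bar_shelf: Narrow bar-shaped kiln shelf, buff, lying flat on the table: 56 (x) by 190 (y) by 14 mm thick. Origin: centre of its underside; y along its length, z up. About 0.28 kg. It is to lie on the two posts, its length along the kiln shelf's length (either way round), its underside then 92 mm above the kiln shelf's underside.
- bowl: Low round bisque-fired (terracotta) bowl, 46 mm high, open at the top, foot 42 mm and rim 58 mm in diameter; straight outside wall from 20 mm up to the rim, wall 4 mm. Origin: centre of its underside, z up. About 0.09 kg.
- vase: Tall round bisque-fired (terracotta) vase, 102 mm high, open at the top: foot 48 mm, belly 58 mm in diameter at 18 to 34 mm up, then a straight neck of 36 mm diameter from 58 mm up to the rim at 102 mm, wall 4 mm. Origin: centre of its underside, z up. About 0.16 kg.
- round_prop: Short round kiln prop, pale, 42 mm in diameter and 40 mm high, standing among the other things. Not needed: it stays where it is. Origin: centre of its underside, z up. Beware of the fixed banding wheel on the right near side of the work: 211 mm across, centre 0.36 m ahead and 0.17 m right of the robot, 92 mm high, the pot on it 141 mm.
- glaze_cup: White plastic cup of glaze, 59 mm wide and 58 mm high, behind the work on the left. Not needed: it stays where it is. Origin: centre of its underside, z up. Beware of the fixed tool box at the near side: its open lid stands 0.2 m high, 0.28 to 0.52 m ahead and 0.11 to 0.16 m left of the robot.

How it is judged:
By the outcome, as a careful person would: the job done as asked, in the order asked, and still so for the second after the job is handed in, with the robot touching nothing.
It also fails if it takes over 134 s, if anything falls off the work surface, if the arm or the gripper's body presses on something with over 40 N, if the wrist force passes 120 N, or if a joint passes its speed limit or range.

## Robot

A 6-joint arm with a two-finger parallel gripper is mounted at the origin on a cart in front of the work surface, level with it; the furniture and walls round the work are solid. World frame = base frame: x ahead of the robot, y to its left, z up, the work surface at z = 0. Lengths are in mm, angles in degrees, forces in N, time in s.
With the tool pointing down it reaches from about 325 to 900 mm from the base axis. Payload 6.1 kg.
Tool frame: the origin (TCP) lies midway between the tips of the shut fingers; the grasp point (between the pads) lies env.grip_point_offset behind it (env.grip_point_offset is the distance from the TCP to the grasp point, in mm); z points along the fingers, y is the line along which they close (so a half turn about z gives the same grasp; the last joint's range is limited). The gripper opens to 87 mm and grips with 3 to 60 N. Pads are 19 mm wide; open, the fingers measure 117 mm over their backs; the gripper's body (75 mm by 190 mm) begins 51 mm behind the grasp point.
Start: joints at [-83.371, 12.628, 87.462, -0, 79.91, -7.225], TCP at [149.65, -606.812, 222.538] pointing down, gripper open.
Joint ranges: [-170.65, 170.65], [-52.31, 119.04], [5.05, 147.46], [-71.25, 251.25], [11.57, 151.72], [-153.62, 153.62]. Speed limits (degrees/s): [147.25, 147.25, 172.46, 180, 180, 180].

## Interface

Orientations are given as a 3x3 rotation matrix whose columns are the frame's x, y, z axes.
In Python, from workcell import env gives the robot as it stands. The module is installed in compiled form; this text tells all that it offers.
- The arm moves only by the tool arm_command, never from a script. Its argument "motion" is a list of rows, each a list of 3 entries, a list of its own where there are three numbers: the turn, a rotation vector about the tool's x, y, z as a fraction of full scale, then the shift along the tool's x, y, z as a fraction of full scale, then the closure, from 0 (fully open) to 1 (shut). In form: [[[wx, wy, wz], [dx, dy, dz], jaw], ...]. A call has 1 to 12 rows; each row shifts and turns the commanded pose from where the row before left it, along the tool's axes as they then stand; what a row does not reach is not made up. Full scale, the value 1, is 0.04 m for a shift and 5 degrees for a turn. A row lasts 1/10 s, in which the tool goes at most 50 mm and 8.59 degrees, less where a joint would pass 70% of its speed; a pose out of reach is approached as far as the arm can. A call with a number of a shift or a turn outside -1 to 1 is refused whole. A call with a gripper value outside its range is refused whole. The fingers move at their own pace and stop on an object; "grip_force" is the grip in N (left out, the last holds). Time passes only in rows, so rows that do not move let the fingers close. It gives the time, the measured TCP pose, the force, the opening and the grip force at its end, in the units of the state.
- env.read_state(): the state, without advancing time (a new reading comes with each control period).
- env.camera(name): name is "scene" or "top" or "wrist"; returns a dict with "frame" (480x640x3 uint8, blue, green, red), "camera_matrix" (3x3 intrinsics, pixels), "origin" and "attitude" of the camera in the world; the wrist camera has in their place "T_tool_cam" (4x4, takes a point from camera to tool coordinates, whose origin is the TCP and whose axes are the flange's). Camera axes: x right, y down, z forward; pixel columns grow to the right and rows downward; lengths in mm; the calibration is good to about 2 mm. The wrist camera is an equidistant fisheye: a pixel r from the principal point sees the ray r / f radians off the axis. A picture is of the moment at which its call begins: read the wrist's pose just before it. There is no depth.
- env.job_done(): hands the job in; it is judged then, once.
The state is a dict: "t": time; "joint_positions": joint angles; "qd": joint speeds; "joint_efforts": joint torques, N m; "eef_pos": TCP position; "orientation": TCP orientation; "force": force on the tool from outside, world axes, zero at the start; "torque": the same for the moment, N m; "opening": opening from 0.0 (shut) to 1.0 (fully open); "gripper_force": force on a finger pad.
Only numpy, scipy, OpenCV 4.12 (cv2) and the standard library are available. Lean on these libraries where they do the work, as an engineer would, in place of code of your own. Each camera call takes 0.05 s, during which the arm holds its last target. There are 200 camera calls.

## Working session

There is one attempt and no reset: what is moved stays moved. The work goes in short steps, Python scripts to look and compute and a tool call to move; the robot and the scene stay as the last step left them, time stands still between calls to the robot, and variables do not carry over. Pictures are saved under pics/ and viewed, at most 14 in all, crops included, and the job is handed in when it is done.

Besides the shell and the picture viewer there is one more tool, called after "Call:" by a JSON object that holds its "method" and its "body", one argument or row to a line. arm_command: Moves the arm, as the interface text tells. Its arguments: {"type":"object","properties":{"motion":{"type":"array","items":{"type":"array"}},"grip_force":{"type":"number"}},"required":["motion"]}

```bash
mkdir -p pics; python3 - <<'E'
from workcell import env
import cv2,pickle
s=env.read_state();print(s,env.grip_point_offset)
for n in("scene","top"):
    c=env.camera(n);cv2.imwrite(f"pics/{n}0.png",c["frame"]);pickle.dump(c,open(f"{n}.pkl","wb"));print(n,c["camera_matrix"],c["origin"],c["attitude"])
E
```

```text
{'t': 0.0, 'joint_positions': array([-8.33690744e+01,  1.26748598e+01,  8.75238626e+01,  2.07647705e-04,
        7.99115231e+01, -7.22355173e+00]), 'qd': array([ 0.02787446,  0.01174299, -0.07033158, -0.01561469,  0.11294289,
        0.03493973]), 'joint_efforts': array([-1.92419553e-03, -4.94616079e+01, -3.87374067e+01,  6.97576907e-02,
        5.69728401e-02, -1.79029798e-04]), 'eef_pos': array([ 149.60204095, -606.20127102,  221.45896925]), 'orientation': array([[ 9.70907221e-01,  2.39455885e-01, -2.18643219e-04],
       [ 2.39455859e-01, -9.70905370e-01,  1.91168611e-03],
       [ 2.45482614e-04, -1.90842525e-03, -9.99998149e-01]]), 'force': array([-0.20865667, -0.00726105, -0.64319861]), 'torque': array([-0.00485529, -0.00343144,  0.0203246 ]), 'gripper_force': 0.0, 'opening': 0.9990422164497327} 18.700000000000003
scene [[559.49223468   0.         313.79668204]
 [  0.         559.49223468 246.0018165 ]
 [  0.           0.           1.        ]] [1210.06324351 -307.91370378 1072.73767154] [[ 0.47577146  0.72468827 -0.49846608]
 [ 0.87955236 -0.39546647  0.26456363]
 [-0.00540046 -0.56429884 -0.82555294]]
top [[471.32846065   0.         319.19147194]
 [  0.         471.32846065 244.1411822 ]
 [  0.           0.           1.        ]] [ 379.34209028   16.64070242 1179.98267881] [[ 1.75811676e-03 -9.83504289e-01  1.80876264e-01]
 [-9.99913370e-01  6.30494828e-04  1.31474344e-02]
 [-1.30445997e-02 -1.80883710e-01 -9.83417979e-01]]
```

View pics/top0.png

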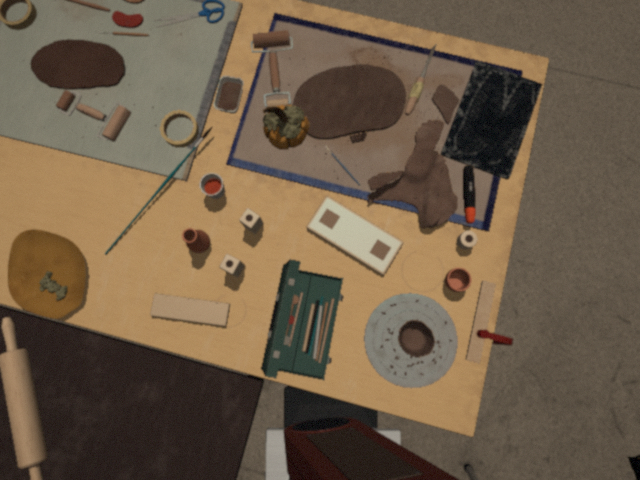

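View pics/scene0.png

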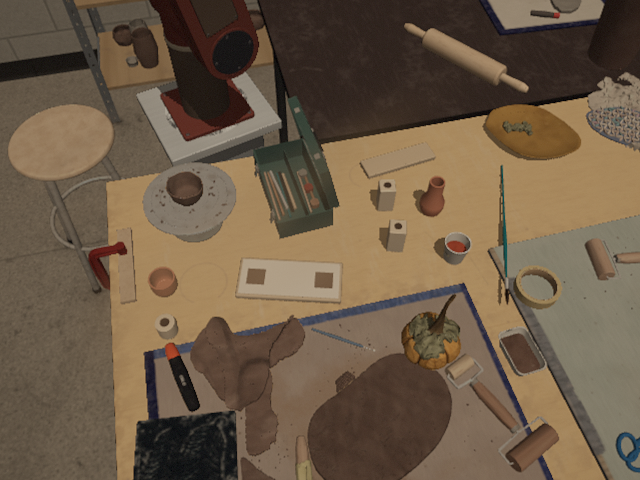

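```bash
python3 - <<'E'
import cv2
t=cv2.imread("pics/top0.png")[170:340,145:345];cv2.imwrite("pics/t1.png",cv2.resize(t,None,fx=3.5,fy=3.5,interpolation=cv2.INTER_CUBIC))
t=cv2.imread("pics/top0.png")[190:300,300:490];cv2.imwrite("pics/t2.png",cv2.resize(t,None,fx=4,fy=4,interpolation=cv2.INTER_CUBIC))
E
```

```text
(no output)
```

View pics/t1.png

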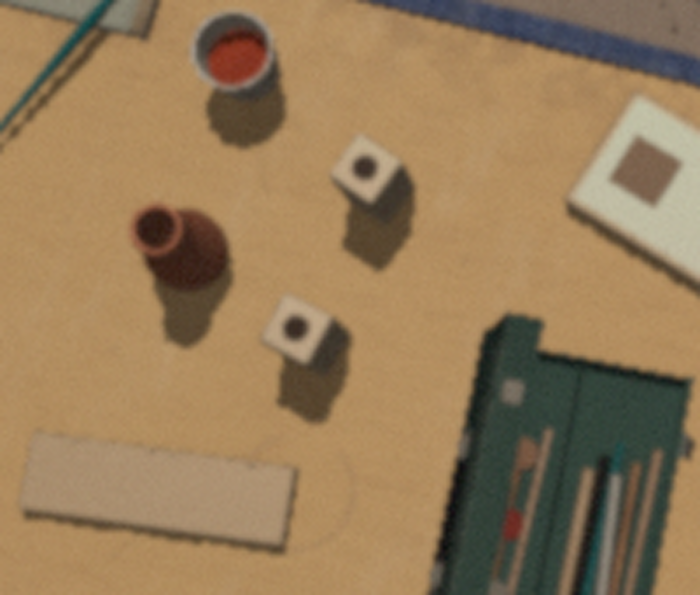

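View pics/t2.png

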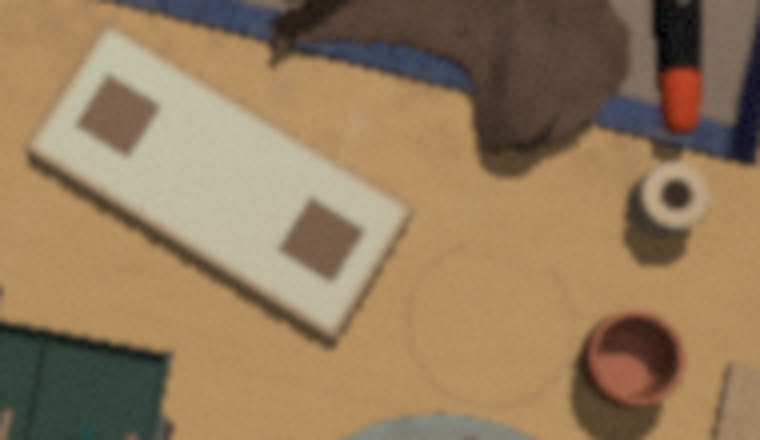

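```bash
cat > h.py <<'E'
import numpy as np,pickle,cv2
def hit(cam,uv,z):
    c=pickle.load(open(cam+".pkl","rb"));K=c["camera_matrix"];R=np.array(c["attitude"]);o=np.array(c["origin"])
    uv=np.atleast_2d(uv).astype(float);d=(R@np.linalg.inv(K)@np.c_[uv,np.ones(len(uv))].T).T
    return o+d*((z-o[2])/d[:,2])[:,None]
E
python3 - <<'E'
from h import *
np.set_printoptions(precision=1,suppress=True)
f1=lambda p:(np.array(p)+.5)/3.5-.5+[145,170]
f2=lambda p:(np.array(p)+.5)/4-.5+[300,190]
def sq(n,p,z):
    P=hit("top",p,z)[:,:2];e=[(P[(i+1)%4]-P[i]) for i in range(4)]
    print(n,P.mean(0),[ (round(np.linalg.norm(v),1),round(np.degrees(np.arctan2(v[1],v[0])),1)) for v in e])
sq("far post",f1([(362,134),(402,162),(372,205),(331,174)]),76)
sq("near post",f1([(290,294),(333,322),(303,366),(261,334)]),76)
sq("bar",f1([(35,432),(297,466),(285,549),(21,513)]),14)
sq("m1",f2([(111,75),(160,106),(129,156),(78,118)]),16)
sq("m2",f2([(312,198),(362,236),(333,281),(280,243)]),16)
sq("shelf",f2([(108,28),(410,210),(332,342),(29,148)]),16)
for n,p,z in[("bores far",f1((365,168)),76),("near",f1((296,328)),76),("vase",f1((157,230)),102),("cup",f1((232,52)),58),("bowl",f2((634,359)),46),("prop",f2((674,197)),40)]:print(n,hit("top",p,z))
for n,p,z in[("far",(397,226),76),("near",(387,184),76),("vase",(435,182),102),("bowl",(162,276),46),("m1",(324,280),16),("m2",(257,276),16),("cup",(456,243),58),("prop",(166,322),40)]:print("scene",n,hit("scene",p,z))
E
```

```text
far post [647.  199.7] [(np.float64(34.6), np.float64(-125.3)), (np.float64(36.2), np.float64(146.7)), (np.float64(36.3), np.float64(52.9)), (np.float64(35.0), np.float64(-35.9))]
near post [535.6 244.1] [(np.float64(35.6), np.float64(-122.7)), (np.float64(35.6), np.float64(147.2)), (np.float64(36.5), np.float64(53.4)), (np.float64(33.2), np.float64(-34.2))]
bar [430.2 349.7] [(np.float64(188.5), np.float64(-97.2)), (np.float64(57.9), np.float64(173.7)), (np.float64(188.4), np.float64(82.5)), (np.float64(57.1), np.float64(-6.2))]
m1 [660.7   6.2] [(np.float64(37.1), np.float64(-123.2)), (np.float64(38.0), np.float64(148.6)), (np.float64(40.6), np.float64(52.6)), (np.float64(35.0), np.float64(-36.7))]
m2 [ 579.8 -120.1] [(np.float64(39.1), np.float64(-128.3)), (np.float64(34.1), np.float64(146.6)), (np.float64(40.5), np.float64(53.6)), (np.float64(35.3), np.float64(-35.7))]
shelf [617.3 -56. ] [(np.float64(223.2), np.float64(-122.1)), (np.float64(97.4), np.float64(148.6)), (np.float64(225.2), np.float64(56.8)), (np.float64(93.1), np.float64(-32.5))]
bores far [[647.5 201.   76. ]]
near [[536.2 244.6  76. ]]
vase [[598.7 334.9 102. ]]
cup [[736.6 301.1  58. ]]
bowl [[ 501.6 -302.4   46. ]]
prop [[ 601.9 -333.6   40. ]]
scene far [[649.2 198.4  76. ]]
scene near [[535.9 244.8  76. ]]
scene vase [[600.9 329.3 102. ]]
scene bowl [[ 502.6 -302.2   46. ]]
scene m1 [[662.3   7.4  16. ]]
scene m2 [[ 582.5 -117.5   16. ]]
scene cup [[740.3 295.9  58. ]]
scene prop [[ 607.3 -332.6   40. ]]
```

Call:
{"method": "arm_command", "body": {
  "motion": [
    [[0, 0, -1], [0, 0, 0], 0],
    [[0, 0, -1], [0, 0, 0], 0],
    [[0, 0, -1], [0, 0, 0], 0],
    [[0, 0, -1], [0, 0, 0], 0],
    [[0, 0, -1], [0, 0, 0], 0],
    [[0, 0, -1], [0, 0, 0], 0],
    [[0, 0, -1], [0, 0, 0], 0],
    [[0, 0, -1], [0, 0, 0], 0],
    [[0, 0, -0.2], [0.9, 0, 0], 0],
    [[0, 0, 0], [0.9, 0, 0], 0],
    [[0, 0, 0], [0.9, 0, 0], 0],
    [[0, 0, 0], [0.9, 0, 0], 0]
  ]
}}

```text
t: 1.3
eef_pos: [233.5, -487.9, 221.9]
orientation: [[0.576, 0.817, -0.0], [0.817, -0.576, 0.001], [0.001, -0.001, -1.0]]
force: [0.2, 0.5, 0.2]
opening: 1.003
gripper_force: 0.0
```

Call:
{"method": "arm_command", "body": {
  "motion": [
    [[0, 0, 0], [0.9, -0.1, 0], 0],
    [[0, 0, 0], [0.9, -0.1, 0], 0],
    [[0, 0, 0], [0.9, -0.1, 0], 0],
    [[0, 0, 0], [0.9, -0.1, 0], 0],
    [[0, 0, 0], [0.9, -0.1, 0], 0],
    [[0, 0, 0], [0.9, -0.1, 0], 0],
    [[0, 0, 0], [0.9, -0.1, 0], 0],
    [[0, 0, 0], [0.9, -0.1, 0], 0],
    [[0, 0, 0], [0.9, -0.1, 0], 0],
    [[0, 0, 0], [0.9, -0.1, 0], 0],
    [[0, 0, 0], [0.9, -0.1, 0], 0],
    [[0, 0, 0], [0.9, -0.1, 0], 0]
  ]
}}

```text
t: 2.5
eef_pos: [442.8, -107.0, 222.3]
orientation: [[0.576, 0.818, -0.0], [0.818, -0.576, 0.0], [-0.0, -0.0, -1.0]]
force: [0.2, -1.3, 0.9]
opening: 1.0
gripper_force: 0.0
```

```bash
cat >> h.py <<'E'
np.set_printoptions(precision=2,suppress=True)
def plan(x,y,z,psi):
    "tool-axis totals in units of full scale (40 mm, 5 deg), shifts after the turn"
    from workcell import env
    s=env.read_state();R=np.array(s["orientation"]);p=np.array(s["eef_pos"]);c=np.degrees(np.arctan2(R[1,0],R[0,0]))
    print("t",round(s["t"],1),"at",p,"psi",round(c,1),"z",R[:,2],"F",s["force"],"open",round(s["opening"]*87,1),"q",s["joint_positions"])
    a=np.radians(psi);d=np.array([x,y,z])-p
    print("turn",(c-psi)/5,"shift",np.array([np.cos(a)*d[0]+np.sin(a)*d[1],np.sin(a)*d[0]-np.cos(a)*d[1],-d[2]])/40)
def wshot(name):
    from workcell import env
    s=env.read_state();c=env.camera("wrist");c["R"]=np.array(s["orientation"]);c["p"]=np.array(s["eef_pos"])
    pickle.dump(c,open(name+".pkl","wb"));cv2.imwrite(f"pics/{name}.png",c["frame"])
def whit(name,uv,z):
    c=pickle.load(open(name+".pkl","rb"));K=c["camera_matrix"];T=np.array(c["T_tool_cam"])
    q=(np.array(uv,float)-K[:2,2])/[K[0,0],K[1,1]];r=np.hypot(*q);v=np.r_[q/max(r,1e-9)*np.sin(r),np.cos(r)]
    d=c["R"]@T[:3,:3]@v;o=c["p"]+c["R"]@T[:3,3];return o+d*(z-o[2])/d[2]
E
python3 -c "
from h import *
plan(647.5,200,222,55)
print(hit('top',[(478,333),(512,341)],30),hit('scene',[(122,243),(95,285)],30))"
```

```text
t 2.5 at [ 442.77 -107.03  222.3 ] psi 54.9 z [-0.  0. -1.] F [ 0.17 -1.28  0.86] open 87.0 q [-23.52 -11.3  111.63  -0.    79.68  11.62]
turn -0.02909504551132045 shift [ 9.22 -0.21  0.01]
[[ 374.9  -347.56   30.  ]
 [ 356.34 -426.98   30.  ]] [[ 364.55 -352.17   30.  ]
 [ 443.81 -437.19   30.  ]]
```

Call:
{"method": "arm_command", "body": {
  "motion": [
    [[0, 0, 0], [0.9, 0, 0], 0],
    [[0, 0, 0], [0.9, 0, 0], 0],
    [[0, 0, 0], [0.9, 0, 0], 0],
    [[0, 0, 0], [0.9, 0, 0], 0],
    [[0, 0, 0], [0.9, 0, 0], 0],
    [[0, 0, 0], [0.9, 0, 0], 0],
    [[0, 0, 0], [0.9, 0, 0], 0],
    [[0, 0, 0], [0.7, 0, 0], 0],
    [[0, 0, 0], [0.5, 0, 0.5], 0],
    [[0, 0, 0], [0.2, 0, 0.5], 0],
    [[0, 0, 0], [0, 0, 0], 0],
    [[0, 0, 0], [0, 0, 0], 0]
  ]
}}

```text
t: 3.7
eef_pos: [619.0, 143.1, 181.8]
orientation: [[0.575, 0.818, -0.002], [0.818, -0.575, -0.0], [-0.002, -0.002, -1.0]]
force: [1.4, -0.4, 0.3]
opening: 0.997
gripper_force: 0.0
```

```bash
python3 -c "
from h import *
wshot('w1');plan(647.5,200,35,55)"
```

```text
t 3.8 at [619.73 142.9  183.04] psi 54.8 z [-0. -0. -1.] F [ 0.27 -0.23  0.26] open 87.0 q [ 5.89 15.75 88.05 -0.01 76.2  41.05]
turn -0.031079070112168948 shift [ 1.57 -0.25  3.7 ]
```

View pics/w1.png

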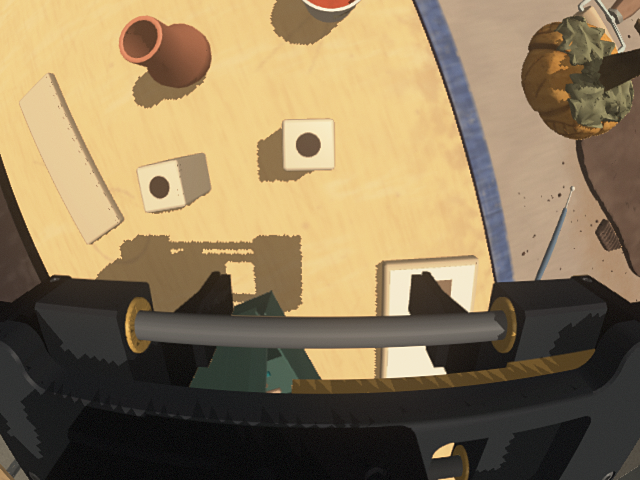

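```bash
python3 -c "
from h import *
def sq(n,P,z):
  P=np.array([whit('w1',p,z)[:2] for p in P]);e=[(P[(i+1)%4]-P[i]) for i in range(len(P))];print(n,P.mean(0),[(round(float(np.hypot(*v)),1),round(float(np.degrees(np.arctan2(v[1],v[0]))),1)) for v in e])
sq('far',[(283,119),(333,119),(335,170),(284,171)],76)
sq('near',[(137,160),(180,153),(188,203),(144,212)],76)
sq('bar',[(50,74),(123,220),(92,243),(20,100)],14)
for p,z in [((308,145),76),((159,188),76),((141,39),102)]: print(whit('w1',p,z))
"
```

```text
far [649.93 201.85] [(35.5, -35.5), (36.9, -122.7), (36.9, 145.8), (37.7, 55.2)]
near [542.18 247.37] [(37.8, -30.3), (38.8, -119.3), (39.9, 154.1), (41.9, 57.9)]
bar [438.77 349.85] [(182.8, -97.1), (51.4, 173.7), (188.7, 83.4), (53.4, -12.7)]
[649.4  201.95  76.  ]
[537.55 245.18  76.  ]
[602.39 335.47 102.  ]
```

Call:
{"method": "arm_command", "body": {
  "motion": [
    [[0, 0, -0.2], [0.8, -0.1, 0], 0],
    [[0, 0, 0], [0.8, -0.12, 0], 0],
    [[0, 0, 0], [0, 0, 0.5], 0],
    [[0, 0, 0], [0, 0, 0.7], 0],
    [[0, 0, 0], [0, 0, 0.7], 0],
    [[0, 0, 0], [0, 0, 0.7], 0],
    [[0, 0, 0], [0, 0, 0.6], 0],
    [[0, 0, 0], [0, 0, 0.4], 0],
    [[0, 0, 0], [0, 0, 0.2], 0],
    [[0, 0, 0], [0, 0, 0], 0],
    [[0, 0, 0], [0, 0, 0], 0.6],
    [[0, 0, 0], [0, 0, 0], 0.6]
  ],
  "grip_force": 25
}}

```text
t: 4.95
eef_pos: [650.3, 201.1, 32.4]
orientation: [[0.561, 0.828, 0.003], [0.828, -0.561, 0.001], [0.002, 0.002, -1.0]]
force: [0.1, -0.0, 0.8]
opening: 0.894
gripper_force: 0.0
```

Call:
{"method": "arm_command", "body": {
  "motion": [
    [[0, 0, 0], [0, 0, 0], 1],
    [[0, 0, 0], [0, 0, 0], 1],
    [[0, 0, 0], [0, 0, 0], 1],
    [[0, 0, 0], [0, 0, 0], 1],
    [[0, 0, 0], [0, 0, 0], 1],
    [[0, 0, 0], [0, 0, 0], 1]
  ]
}}

```text
t: 5.55
eef_pos: [648.9, 200.9, 30.5]
orientation: [[0.561, 0.828, -0.0], [0.828, -0.561, -0.0], [-0.0, -0.0, -1.0]]
force: [0.3, 0.1, 0.0]
opening: 0.434
gripper_force: 25.0
```

```bash
python3 -c "
from h import *
plan(660.5,7,130,57.4)"
```

```text
t 5.5 at [648.92 200.93  30.53] psi 55.9 z [-0. -0. -1.] F [0.29 0.11 0.02] open 37.7 q [10.56 30.49 86.17 -0.   63.34 44.71]
turn -0.3090278784047726 shift [-3.93  2.86 -2.49]
```

Call:
{"method": "arm_command", "body": {
  "motion": [
    [[0, 0, 0], [0, 0, -0.4], 1],
    [[0, 0, 0], [0, 0, -0.7], 1],
    [[0, 0, 0], [0, 0, -0.7], 1],
    [[0, 0, 0], [0, 0, -0.7], 1],
    [[0, 0, -0.3], [-0.3, 0.2, -0.5], 1],
    [[0, 0, 0], [-0.8, 0.4, 0], 1],
    [[0, 0, 0], [-0.8, 0.4, 0], 1],
    [[0, 0, 0], [-0.8, 0.4, 0], 1],
    [[0, 0, 0], [-0.8, 0.4, 0], 1],
    [[0, 0, 0], [-0.8, 0.4, 0], 1],
    [[0, 0, 0], [-0.8, 0.4, 0], 1],
    [[0, 0, 0], [-0.6, 0.4, 0], 1]
  ]
}}

```text
t: 6.75
eef_pos: [626.1, -57.7, 151.7]
orientation: [[0.54, 0.842, 0.0], [0.842, -0.54, -0.0], [-0.0, 0.001, -1.0]]
force: [0.4, 0.7, -1.4]
opening: 0.437
gripper_force: 25.0
```

Call:
{"method": "arm_command", "body": {
  "motion": [
    [[0, 0, 0], [-0.7, 0, 0], 1],
    [[0, 0, 0], [-0.7, 0, 0], 1],
    [[0, 0, 0], [-0.3, 0, 0], 1],
    [[0, 0, 0], [0, 0, 0], 1],
    [[0, 0, 0], [0, 0, 0], 1]
  ]
}}

```text
t: 7.25
eef_pos: [590.5, -112.6, 151.2]
orientation: [[0.54, 0.842, 0.001], [0.842, -0.54, 0.0], [0.001, 0.001, -1.0]]
force: [-0.1, -0.1, -0.8]
opening: 0.435
gripper_force: 25.0
```

```bash
python3 -c "
from h import *
wshot('w2');plan(660.5,7,130,57.4)"
```

```text
t 7.3 at [ 590.52 -112.18  151.01] psi 57.4 z [ 0.  0. -1.] F [ 0.57 -0.03 -1.99] open 38.1 q [-18.29  12.75  95.22   0.04  71.98  14.32]
turn -0.003668894981176152 shift [ 3.45 -0.13  0.53]
```

View pics/w2.png

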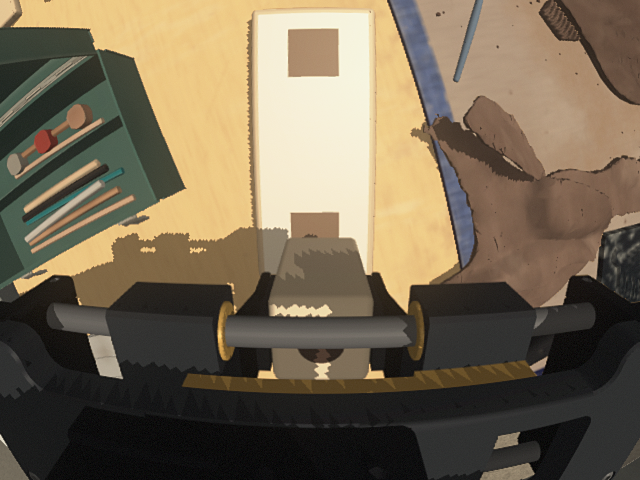

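```bash
python3 -c "
from h import *
P=np.array([whit('w2',p,16)[:2] for p in [(288,29),(339,30),(338,76),(289,77),(291,213),(338,212),(253,12),(374,11)]])
print(P,P[:4].mean(0));m=(P[4]+P[5])/2;a=(P[0]+P[1])/2;v=a-m;u=v/np.hypot(*v);print(m-20*u, np.degrees(np.arctan2(v[1],v[0])),np.hypot(*v))
"
```

```text
[[ 655.25   35.6 ]
 [ 688.51   12.92]
 [ 667.02  -18.97]
 [ 634.33    1.27]
 [ 575.14  -91.93]
 [ 608.05 -112.08]
 [ 640.26   64.72]
 [ 721.7    12.68]] [661.28   7.7 ]
[ 580.86 -118.88] 57.54971416867848 149.63006770800382
```

Call:
{"method": "arm_command", "body": {
  "motion": [
    [[0, 0, 0], [-0.27, -0.11, 0.3], 1],
    [[0, 0, 0], [0, 0, 0.6], 1],
    [[0, 0, 0], [0, 0, 0.6], 1],
    [[0, 0, 0], [0, 0, 0.5], 1],
    [[0, 0, 0], [0, 0, 0.3], 1],
    [[0, 0, 0], [0, 0, 0.15], 1],
    [[0, 0, 0], [0, 0, 0.1], 1],
    [[0, 0, 0], [0, 0, 0.05], 1],
    [[0, 0, 0], [0, 0, 0], 1],
    [[0, 0, 0], [0, 0, 0], 1]
  ]
}}

```text
t: 8.3
eef_pos: [581.0, -120.0, 47.4]
orientation: [[0.539, 0.842, 0.001], [0.842, -0.539, -0.0], [0.0, 0.001, -1.0]]
force: [0.2, -0.3, -1.1]
opening: 0.436
gripper_force: 25.0
```

```bash
python3 -c "
from h import *
plan(580.8,-119,46.5,57.5)"
```

```text
t 8.3 at [ 581.   -119.98   47.39] psi 57.4 z [ 0. -0. -1.] F [ 0.2  -0.35 -1.08] open 37.9 q [-19.28  18.9   99.99  -0.    61.03  13.37]
turn -0.02929229872000718 shift [ 0.02 -0.02  0.02]
```

Call:
{"method": "arm_command", "body": {
  "motion": [
    [[0, 0, 0], [0, 0, 0.02], 1],
    [[0, 0, 0], [0, 0, 0], 1],
    [[0, 0, 0], [0, 0, 0], 0.3],
    [[0, 0, 0], [0, 0, 0], 0.2],
    [[0, 0, 0], [0, 0, 0], 0.1],
    [[0, 0, 0], [0, 0, 0], 0],
    [[0, 0, 0], [0, 0, 0], 0],
    [[0, 0, 0], [0, 0, -0.4], 0],
    [[0, 0, 0], [0, 0, -0.7], 0],
    [[0, 0, 0], [0, 0, -0.9], 0],
    [[0, 0, 0], [0, 0, -0.9], 0],
    [[0, 0, 0], [0, 0, -0.9], 0]
  ]
}}

```text
t: 9.5
eef_pos: [580.4, -119.7, 200.6]
orientation: [[0.539, 0.842, 0.001], [0.842, -0.539, -0.0], [0.0, 0.001, -1.0]]
force: [-0.1, -0.4, -1.2]
opening: 0.998
gripper_force: 0.0
```

Call:
{"method": "arm_command", "body": {
  "motion": [
    [[0, 0, 0.3], [0, 0, -0.9], 0],
    [[0, 0, 0], [0.55, -0.5, -0.15], 0],
    [[0, 0, 0], [0.7, -0.6, 0], 0],
    [[0, 0, 0], [0.7, -0.6, 0], 0],
    [[0, 0, 0], [0.7, -0.6, 0], 0],
    [[0, 0, 0], [0.7, -0.6, 0], 0],
    [[0, 0, 0], [0.7, -0.6, 0], 0],
    [[0, 0, 0], [0.7, -0.6, 0], 0],
    [[0, 0, 0], [0.7, -0.6, 0], 0],
    [[0, 0, 0], [0.7, -0.6, 0], 0],
    [[0, 0, 0], [0.7, -0.6, 0], 0],
    [[0, 0, 0], [0, 0, 0], 0]
  ]
}}

```text
t: 10.7
eef_pos: [537.9, 243.6, 241.2]
orientation: [[0.558, 0.83, 0.001], [0.83, -0.558, 0.002], [0.002, -0.0, -1.0]]
force: [-0.4, -1.1, 0.6]
opening: 1.001
gripper_force: 0.0
```

```bash
python3 -c "
from h import *
plan(537,245,31,56)"
```

```text
t 10.7 at [537.89 243.6  241.16] psi 56.1 z [ 0.  0. -1.] F [-0.36 -1.06  0.55] open 87.1 q [16.66  7.18 91.63  0.1  81.1  50.53]
turn 0.02229797486177034 shift [ 0.02 -0.04  5.25]
```

Call:
{"method": "arm_command", "body": {
  "motion": [
    [[0, 0, 0], [0, -0.03, 0.6], 0],
    [[0, 0, 0], [0, 0, 0.9], 0],
    [[0, 0, 0], [0, 0, 0.9], 0],
    [[0, 0, 0], [0, 0, 0.9], 0],
    [[0, 0, 0], [0, 0, 0.8], 0],
    [[0, 0, 0], [0, 0, 0.6], 0],
    [[0, 0, 0], [0, 0, 0.4], 0],
    [[0, 0, 0], [0, 0, 0.15], 0],
    [[0, 0, 0], [0, 0, 0], 0.6],
    [[0, 0, 0], [0, 0, 0], 0.6],
    [[0, 0, 0], [0, 0, 0], 1],
    [[0, 0, 0], [0, 0, 0], 1]
  ]
}}

```text
t: 11.9
eef_pos: [538.8, 240.5, 31.1]
orientation: [[0.561, 0.828, 0.002], [0.828, -0.561, 0.001], [0.002, 0.001, -1.0]]
force: [-0.2, -0.2, 0.1]
opening: 0.721
gripper_force: 0.0
```

Call:
{"method": "arm_command", "body": {
  "motion": [
    [[0, 0, 0], [0, 0, 0], 1],
    [[0, 0, 0], [0, 0, 0], 1],
    [[0, 0, 0], [0, 0, 0], 1],
    [[0, 0, 0], [0, 0, 0], 1],
    [[0, 0, 0], [0, 0, -0.3], 1],
    [[0, 0, 0], [0, 0, -0.7], 1],
    [[0, 0, 0], [0, 0, -0.7], 1],
    [[0, 0, 0], [0, 0, -0.7], 1],
    [[0, 0, 0], [0, 0, -0.4], 1],
    [[0, 0, -0.3], [0, 0, 0], 1],
    [[0, 0, 0], [0, 0, 0], 1]
  ]
}}

```text
t: 13.0
eef_pos: [537.5, 240.0, 141.2]
orientation: [[0.538, 0.843, -0.001], [0.843, -0.538, -0.0], [-0.0, -0.0, -1.0]]
force: [-0.5, 0.1, -2.3]
opening: 0.451
gripper_force: 23.8
```

```bash
python3 -c "
from h import *
wshot('w3')
plan(661.3,7.3,46.7,57.5)"
```

```text
t 13.1 at [536.89 239.83 140.21] psi 57.4 z [-0. -0. -1.] F [-1.02  0.3  -1.1 ] open 39.3 q [16.39 11.81 97.56 -0.   70.76 49.02]
turn -0.024939518339586186 shift [-3.23  5.75  2.34]
```

View pics/w3.png

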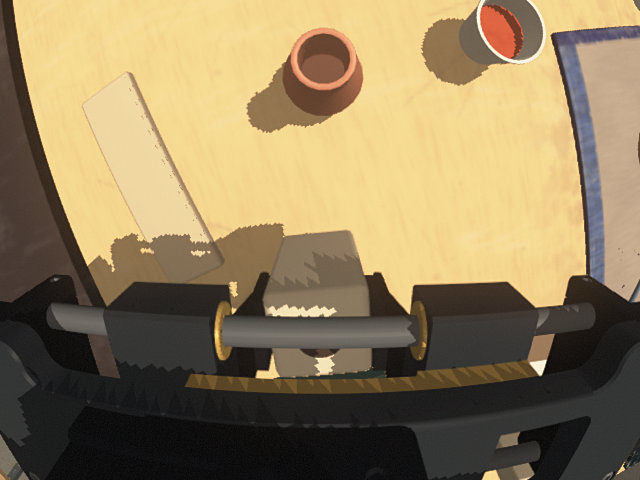

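```bash
python3 -c "
import cv2,numpy as np
a=[cv2.resize(cv2.imread(f'pics/{n}.png')[220:290,262:380],None,fx=4.8,fy=4.8,interpolation=cv2.INTER_CUBIC)[:, :] for n in ('w2','w3')]
cv2.imwrite('pics/c1.png',cv2.resize(np.vstack([cv2.resize(i,None,fx=.8,fy=.8) for i in a]),None,fx=1.1,fy=1.1))
print(cv2.imread('pics/c1.png').shape)"
```

```text
(592, 498, 3)
```

View pics/c1.png

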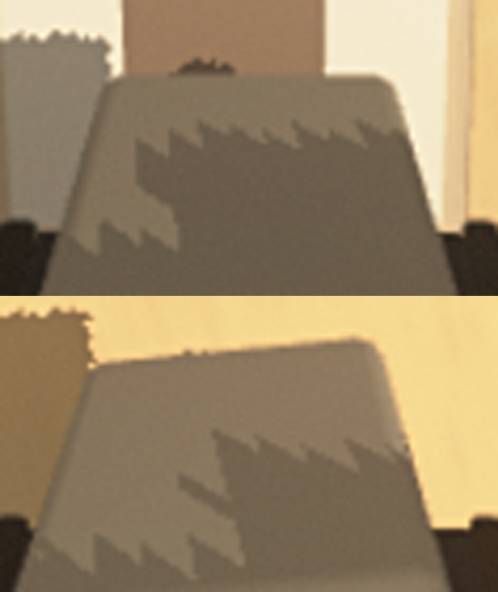

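```bash
python3 -c "
from h import *
for n,P,z in (('w2',[(110,77),(390,80)],151-30.5),('w3',[(92,72),(375,44)],140.2-31)):
  c=pickle.load(open(n+'.pkl','rb'));Q=np.array([whit(n,(262+x/4.22,220+y/4.22),z) for x,y in P]);L=(Q-c['p'])@c['R'];print(L, np.degrees(np.arctan2(L[1,0]-L[0,0],L[1,1]-L[0,1])))
"
```

```text
[[ 19.08 -17.54  30.73]
 [ 18.65  18.49  30.76]] -0.6767369380567945
[[ 19.37 -19.97  31.97]
 [ 23.13  16.55  31.96]] 5.86685165820186
```

Call:
{"method": "arm_command", "body": {
  "motion": [
    [[0, 0, 0.6], [0, 0, -0.3], 1],
    [[0, 0, 0.52], [0, 0, -0.3], 1],
    [[0, 0, 0], [-0.2, 0.5, 0], 1],
    [[0, 0, 0], [-0.3, 0.7, 0], 1],
    [[0, 0, 0], [-0.3, 0.7, 0], 1],
    [[0, 0, 0], [-0.3, 0.7, 0], 1],
    [[0, 0, 0], [-0.3, 0.7, 0], 1],
    [[0, 0, 0], [-0.3, 0.7, 0], 1],
    [[0, 0, 0], [-0.3, 0.7, 0], 1],
    [[0, 0, 0], [-0.3, 0.7, 0], 1],
    [[0, 0, 0], [-0.3, 0.5, 0], 1],
    [[0, 0, 0], [-0.1, 0.15, 0], 1]
  ]
}}

```text
t: 14.25
eef_pos: [660.5, 3.1, 163.0]
orientation: [[0.621, 0.784, -0.004], [0.784, -0.621, -0.0], [-0.003, -0.003, -1.0]]
force: [-0.2, 0.2, -1.2]
opening: 0.453
gripper_force: 23.8
```

Call:
{"method": "arm_command", "body": {
  "motion": [
    [[0, 0, 0], [0, 0, 0.4], 1],
    [[0, 0, 0], [0, 0, 0.6], 1],
    [[0, 0, 0], [0, 0, 0.6], 1],
    [[0, 0, 0], [0, 0, 0.4], 1],
    [[0, 0, 0], [0, 0, 0], 1],
    [[0, 0, 0], [0, 0, 0], 1],
    [[0, 0, 0], [0, 0, 0], 1]
  ]
}}

```text
t: 14.95
eef_pos: [662.1, 5.8, 87.2]
orientation: [[0.619, 0.786, 0.002], [0.786, -0.619, -0.0], [0.001, 0.002, -1.0]]
force: [-0.2, -0.4, -1.5]
opening: 0.449
gripper_force: 23.8
```

```bash
python3 -c "
from h import *
wshot('w4')
plan(659.6,5.2,47,51.8)"
```

```text
t 15.0 at [662.28   5.68  87.5 ] psi 51.8 z [ 0. -0. -1.] F [-0.4   0.55 -0.71] open 39.1 q [-6.33 24.33 87.93  0.   67.57 31.9 ]
turn -0.006304949567794438 shift [-0.05 -0.05  1.01]
```

View pics/w4.png

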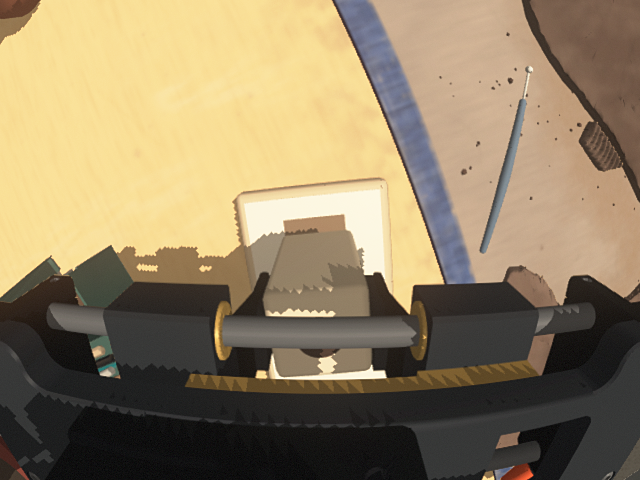

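Call:
{"method": "arm_command", "body": {
  "motion": [
    [[0, 0, 0], [-0.05, -0.05, 0.3], 1],
    [[0, 0, 0], [0, 0, 0.4], 1],
    [[0, 0, 0], [0, 0, 0.2], 1],
    [[0, 0, 0], [0, 0, 0.08], 1],
    [[0, 0, 0], [0, 0, 0.02], 1],
    [[0, 0, 0], [0, 0, 0.01], 1],
    [[0, 0, 0], [0, 0, 0], 1]
  ]
}}

```text
t: 15.7
eef_pos: [658.0, 5.3, 45.8]
orientation: [[0.619, 0.785, -0.001], [0.785, -0.619, 0.0], [-0.0, -0.001, -1.0]]
force: [-3.4, 0.6, 6.0]
opening: 0.449
gripper_force: 24.1
```

```bash
python3 -c "
from h import *
plan(659.6,5.2,46.7,51.8)"
```

```text
t 15.7 at [657.97   5.3   45.76] psi 51.8 z [-0.  0. -1.] F [-3.43  0.61  6.03] open 39.0 q [-6.4  26.86 89.46  0.01 63.73 31.84]
turn -0.008764532168746087 shift [ 0.02  0.03 -0.02]
```

Call:
{"method": "arm_command", "body": {
  "motion": [
    [[0, 0, 0], [0, 0, 0], 0.35],
    [[0, 0, 0], [0, 0, 0], 0.3],
    [[0, 0, 0], [0, 0, 0], 0.3],
    [[0, 0, -0.6], [0, 0, 0], 0.3],
    [[0, 0, -0.54], [0, 0, 0], 0.3],
    [[0, 0, 0], [0.09, 0.04, -0.05], 0.3],
    [[0, 0, 0], [0, 0, 0], 0.3],
    [[0, 0, 0], [0, 0, 0], 0.3]
  ],
  "grip_force": 15
}}

```text
t: 16.5
eef_pos: [661.8, 7.4, 47.4]
orientation: [[0.539, 0.843, 0.0], [0.843, -0.539, -0.0], [0.0, 0.0, -1.0]]
force: [0.5, 0.5, 0.6]
opening: 0.698
gripper_force: 0.0
```

```bash
python3 -c "
from h import *
plan(661.3,7.3,47,57.5)"
```

```text
t 16.5 at [661.81   7.45  47.42] psi 57.4 z [ 0. -0. -1.] F [0.47 0.5  0.64] open 60.7 q [-6.17 27.15 88.86 -0.   63.97 26.41]
turn -0.017557528687395064 shift [-0.01 -0.01  0.01]
```

Call:
{"method": "arm_command", "body": {
  "motion": [
    [[0, 0, 0], [-0.01, -0.01, 0], 0.8],
    [[0, 0, 0], [0, 0, 0], 1],
    [[0, 0, 0], [0, 0, 0], 1],
    [[0, 0, 0], [0, 0, 0], 1],
    [[0, 0, 0], [0, 0, 0], 1]
  ]
}}

```text
t: 17.0
eef_pos: [660.9, 7.2, 47.3]
orientation: [[0.538, 0.843, -0.0], [0.843, -0.538, 0.0], [-0.0, -0.0, -1.0]]
force: [-0.3, 0.1, -1.0]
opening: 0.437
gripper_force: 15.0
```

Call:
{"method": "arm_command", "body": {
  "motion": [
    [[0, 0, 0], [0, 0, 0], 0.3],
    [[0, 0, 0], [0, 0, 0], 0.1],
    [[0, 0, 0], [0, 0, 0], 0],
    [[0, 0, 0], [0, 0, 0], 0],
    [[0, 0, 0], [0, 0, -0.6], 0],
    [[0, 0, 0], [0, 0, -0.8], 0],
    [[0, 0, 0], [0, 0, -0.9], 0],
    [[0, 0, 0], [0, 0, -0.9], 0],
    [[0, 0, 0], [-0.8, 0, -0.9], 0],
    [[0, 0, 0], [-0.9, 0, -0.9], 0],
    [[0, 0, 0], [-0.9, 0, 0], 0],
    [[0, 0, 0], [-0.9, 0, 0], 0]
  ]
}}

```text
t: 18.2
eef_pos: [586.2, -111.4, 249.0]
orientation: [[0.538, 0.843, 0.004], [0.843, -0.538, -0.001], [0.001, 0.004, -1.0]]
force: [-0.0, -0.5, -0.4]
opening: 0.997
gripper_force: 0.0
```

Call:
{"method": "arm_command", "body": {
  "motion": [
    [[0, 0, 0], [-0.9, 0, 0], 0],
    [[0, 0, 0], [-0.9, 0, 0], 0],
    [[0, 0, 0], [-0.3, 0, 0], 0],
    [[0, 0, 0], [0, 0, 0], 0],
    [[0, 0, 0], [0, 0, 0], 0],
    [[0, 0, 0], [0, 0, 0], 0]
  ]
}}

```text
t: 18.8
eef_pos: [541.6, -179.9, 246.7]
orientation: [[0.537, 0.844, 0.0], [0.844, -0.537, 0.0], [0.001, 0.0, -1.0]]
force: [-0.2, 0.1, -0.3]
opening: 1.0
gripper_force: 0.0
```

```bash
python3 -c "
from h import *
wshot('w5')
plan(502,-302.3,250,110)"
```

```text
t 18.9 at [ 541.52 -179.83  246.62] psi 57.5 z [ 0.  0. -1.] F [ 0.84  0.9  -0.55] open 87.0 q [-26.3    4.33  94.11   0.02  81.56   6.15]
turn -10.490503504448702 shift [-2.54 -1.98 -0.08]
```

View pics/w5.png

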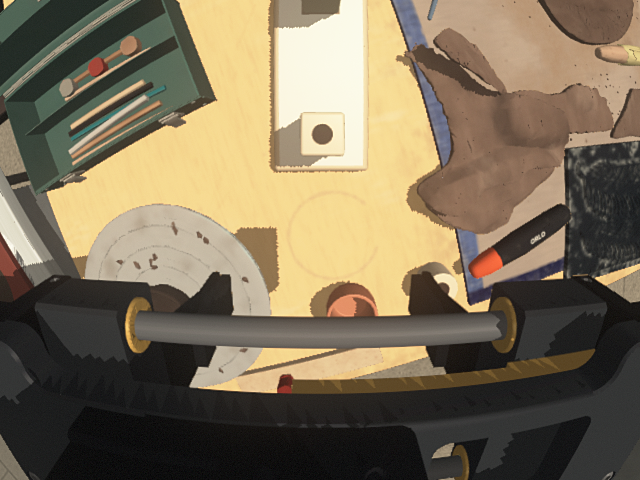

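Call:
{"method": "arm_command", "body": {
  "motion": [
    [[0, 0, -1], [0, 0, 0], 0],
    [[0, 0, -1], [0, 0, 0], 0],
    [[0, 0, -1], [0, 0, 0], 0],
    [[0, 0, -1], [0, 0, 0], 0],
    [[0, 0, -1], [0, 0, 0], 0],
    [[0, 0, -1], [0, 0, 0], 0],
    [[0, 0, -1], [0, 0, 0], 0],
    [[0, 0, -1], [0, 0, 0], 0],
    [[0, 0, -1], [0, 0, 0], 0],
    [[0, 0, -1], [0, 0, 0], 0],
    [[0, 0, -0.5], [0, 0, 0], 0],
    [[0, 0, 0], [-0.6, -0.5, 0], 0]
  ]
}}

```text
t: 20.05
eef_pos: [531.8, -207.1, 246.6]
orientation: [[-0.348, 0.938, 0.001], [0.938, 0.348, 0.002], [0.001, 0.001, -1.0]]
force: [0.5, -0.5, 0.5]
opening: 1.001
gripper_force: 0.0
```

Call:
{"method": "arm_command", "body": {
  "motion": [
    [[0, 0, 0], [-0.7, -0.6, 0.3], 0],
    [[0, 0, 0], [-0.7, -0.6, 0.6], 0],
    [[0, 0, 0], [-0.5, -0.25, 0.7], 0],
    [[0, 0, 0], [-0.04, -0.03, 0.8], 0],
    [[0, 0, 0], [0, 0, 0.8], 0],
    [[0, 0, 0], [0, 0, 0], 0],
    [[0, 0, 0], [0, 0, 0], 0],
    [[0, 0, 0], [0, 0, 0], 0]
  ]
}}

```text
t: 20.85
eef_pos: [502.7, -303.9, 121.0]
orientation: [[-0.342, 0.94, 0.003], [0.94, 0.342, -0.002], [-0.003, 0.002, -1.0]]
force: [0.1, -1.8, 0.6]
opening: 0.998
gripper_force: 0.0
```

```bash
python3 -c "
from h import *
plan(502,-302.3,17,110)
P=np.array([whit('w5',p,92) for p in [(302,114),(343,113),(344,154),(301,154)]]);print(P.mean(0),whit('w5',(322,134),92))
for p in [(322,5)]:print(whit('w5',p,92))
"
```

```text
t 20.9 at [ 502.72 -303.93  121.  ] psi 110.0 z [ 0. -0. -1.] F [ 0.08 -1.83  0.57] open 86.8 q [-38.85  12.69  98.76   0.    68.36 -58.87]
turn 0.003510796490388657 shift [ 0.04 -0.    2.6 ]
[ 582.45 -118.99   92.  ] [ 581.93 -119.01   92.  ]
[643.13 -22.9   92.  ]
```

Post on m2 sits well (582, -119). Descend on the bowl.

Call:
{"method": "arm_command", "body": {
  "motion": [
    [[0, 0, 0], [0.04, 0, 0.4], 0],
    [[0, 0, 0], [0, 0, 0.6], 0],
    [[0, 0, 0], [0, 0, 0.6], 0],
    [[0, 0, 0], [0, 0, 0.5], 0],
    [[0, 0, 0], [0, 0, 0.3], 0],
    [[0, 0, 0], [0, 0, 0.2], 0],
    [[0, 0, 0], [0, 0, 0], 0.2],
    [[0, 0, 0], [0, 0, 0], 0.3],
    [[0, 0, 0], [0, 0, 0], 0.5],
    [[0, 0, 0], [0, 0, 0], 0.6],
    [[0, 0, 0], [0, 0, 0], 0.6],
    [[0, 0, 0], [0, 0, 0], 0.6]
  ],
  "grip_force": 12
}}

```text
t: 22.05
eef_pos: [501.2, -302.5, 15.6]
orientation: [[-0.341, 0.94, 0.001], [0.94, 0.341, -0.001], [-0.001, 0.001, -1.0]]
force: [-0.0, 0.6, 3.8]
opening: 0.669
gripper_force: 12.0
```

```bash
python3 -c "
from h import *
plan(502,-302.3,17,110)"
```

```text
t 22.1 at [ 501.22 -302.51   15.61] psi 110.0 z [ 0. -0. -1.] F [-0.04  0.61  3.83] open 58.2 q [-38.83  20.68 101.75   0.01  57.48 -58.79]
turn -0.009996917079826062 shift [-0.    0.02 -0.03]
```

Call:
{"method": "arm_command", "body": {
  "motion": [
    [[0, 0, 0], [0, 0, -0.2], 0.7],
    [[0, 0, 0], [0, 0, -0.5], 0.7],
    [[0, 0, 0], [0, 0, -0.6], 0.7],
    [[0, 0, 0.5], [0, 0, -0.7], 0.7],
    [[0, 0, 1], [0, 0, -0.7], 0.7],
    [[0, 0, 1], [0, 0, -0.5], 0.7],
    [[0, 0, 1], [0, 0, -0.3], 0.7],
    [[0, 0, 1], [0, 0, 0], 0.7],
    [[0, 0, 1], [0, 0, 0], 0.7],
    [[0, 0, 1], [0, 0, 0], 0.7],
    [[0, 0, 1], [0, 0, 0], 0.7],
    [[0, 0, 1], [0, 0, 0], 0.7]
  ]
}}

```text
t: 23.25
eef_pos: [500.1, -301.8, 154.7]
orientation: [[0.387, 0.922, -0.001], [0.922, -0.387, 0.0], [0.0, -0.001, -1.0]]
force: [0.5, -0.0, -0.9]
opening: 0.669
gripper_force: 12.0
```

Call:
{"method": "arm_command", "body": {
  "motion": [
    [[0, 0, 1], [0, 0, 0], 0.7],
    [[0, 0, 1], [0, 0, 0], 0.7],
    [[0, 0, 0.5], [0, 0, 0], 0.7],
    [[0, 0, 0.5], [0, 0, 0], 0.7],
    [[0, 0, 0], [0, 0, 0], 0.7],
    [[0, 0, 0], [0, 0, 0], 0.7]
  ]
}}

```text
t: 23.85
eef_pos: [500.3, -301.9, 154.7]
orientation: [[0.608, 0.794, -0.0], [0.794, -0.608, 0.0], [-0.0, -0.0, -1.0]]
force: [-0.1, 0.4, -1.1]
opening: 0.664
gripper_force: 12.0
```

```bash
python3 -c "
from h import *
plan(621,-55.9,33,57.5)"
```

```text
t 23.9 at [ 500.3  -301.92  154.68] psi 52.5 z [-0.  0. -1.] F [-0.06  0.44 -1.08] open 57.8 q [-38.84  10.4   97.55  -0.    72.08  -1.36]
turn -0.9955932414973887 shift [ 6.81 -0.76  3.04]
```

Call:
{"method": "arm_command", "body": {
  "motion": [
    [[0, 0, -0.5], [0, 0, 0], 0.7],
    [[0, 0, -0.5], [0, 0, 0], 0.7],
    [[0, 0, 0], [0.4, 0, 0], 0.7],
    [[0, 0, 0], [0.8, -0.1, 0], 0.7],
    [[0, 0, 0], [0.8, -0.1, 0], 0.7],
    [[0, 0, 0], [0.8, -0.1, 0], 0.7],
    [[0, 0, 0], [0.8, -0.1, 0], 0.7],
    [[0, 0, 0], [0.8, -0.1, 0], 0.7],
    [[0, 0, 0], [0.8, -0.1, 0], 0.7],
    [[0, 0, 0], [0.8, -0.1, 0], 0.7],
    [[0, 0, 0], [0.6, -0.05, 0], 0.7],
    [[0, 0, 0], [0.2, 0, 0], 0.7]
  ]
}}

```text
t: 25.05
eef_pos: [622.3, -53.2, 154.7]
orientation: [[0.536, 0.844, 0.0], [0.844, -0.536, 0.001], [0.001, -0.0, -1.0]]
force: [-0.5, 0.7, -0.9]
opening: 0.667
gripper_force: 12.0
```

Call:
{"method": "arm_command", "body": {
  "motion": [
    [[0, 0, 0], [0, 0, 0], 0.7],
    [[0, 0, 0], [0, 0, 0], 0.7],
    [[0, 0, 0], [0, 0, 0], 0.7]
  ]
}}

```text
t: 25.35
eef_pos: [621.1, -57.6, 154.6]
orientation: [[0.539, 0.842, -0.0], [0.842, -0.539, -0.0], [-0.0, -0.0, -1.0]]
force: [0.2, -1.0, -0.5]
opening: 0.673
gripper_force: 12.0
```

```bash
python3 -c "
from h import *
plan(621,-55.9,33,57.5)"
```

```text
t 25.4 at [621.13 -57.61 154.61] psi 57.4 z [-0. -0. -1.] F [ 0.22 -0.98 -0.46] open 58.5 q [-12.53  15.58  91.43  -0.02  73.01  20.1 ]
turn -0.02312221005230697 shift [ 0.03 -0.03  3.04]
```

Call:
{"method": "arm_command", "body": {
  "motion": [
    [[0, 0, 0], [0.03, -0.03, 0.4], 0.7],
    [[0, 0, 0], [0, 0, 0.7], 0.7],
    [[0, 0, 0], [0, 0, 0.7], 0.7],
    [[0, 0, 0], [0, 0, 0.6], 0.7],
    [[0, 0, 0], [0, 0, 0.4], 0.7],
    [[0, 0, 0], [0, 0, 0.15], 0.7],
    [[0, 0, 0], [0, 0, 0.05], 0.7],
    [[0, 0, 0], [0, 0, 0.02], 0.7],
    [[0, 0, 0], [0, 0, 0], 0.7],
    [[0, 0, 0], [0, 0, 0], 0.7]
  ]
}}

```text
t: 26.35
eef_pos: [622.2, -55.1, 35.2]
orientation: [[0.538, 0.843, 0.002], [0.843, -0.538, -0.0], [0.001, 0.002, -1.0]]
force: [0.2, 0.4, -0.5]
opening: 0.67
gripper_force: 12.0
```

```bash
python3 -c "
from h import *
plan(621,-55.9,32,57.5)"
```

```text
t 26.4 at [622.16 -55.15  35.19] psi 57.5 z [ 0. -0. -1.] F [ 0.17  0.37 -0.52] open 58.3 q [-12.29  23.58  95.31  -0.    60.99  20.25]
turn -0.008053103095242875 shift [-0.03 -0.01  0.08]
```

Call:
{"method": "arm_command", "body": {
  "motion": [
    [[0, 0, 0], [-0.03, -0.01, 0.04], 0.7],
    [[0, 0, 0], [0, 0, 0.02], 0.7],
    [[0, 0, 0], [0, 0, 0.02], 0.7],
    [[0, 0, 0], [0, 0, 0], 0.7],
    [[0, 0, 0], [0, 0, 0], 0.7]
  ]
}}

```text
t: 26.85
eef_pos: [620.4, -55.8, 31.6]
orientation: [[0.538, 0.843, 0.0], [0.843, -0.538, -0.0], [-0.0, 0.0, -1.0]]
force: [-2.5, 0.5, 5.5]
opening: 0.67
gripper_force: 12.0
```

Call:
{"method": "arm_command", "body": {
  "motion": [
    [[0, 0, 0], [0, 0, 0], 0.25],
    [[0, 0, 0], [0, 0, 0], 0.2],
    [[0, 0, 0], [0, 0, 0], 0.15],
    [[0, 0, 0], [0, 0, 0], 0.1],
    [[0, 0, 0], [0, 0, -0.3], 0.1],
    [[0, 0, 0], [0, 0, -0.6], 0.1],
    [[0, 0, 0], [0, 0, -0.8], 0.1],
    [[0, 0, 0], [0, 0, -0.9], 0.1],
    [[0, 0, 0], [0, 0, -0.9], 0],
    [[0, 0, -1], [0, 0, -0.9], 0],
    [[0, 0, -1], [0, 0, -0.9], 0],
    [[0, 0, -1], [0, 0, -0.1], 0]
  ]
}}

```text
t: 28.05
eef_pos: [623.1, -56.3, 254.6]
orientation: [[0.298, 0.955, 0.011], [0.955, -0.298, -0.002], [0.001, 0.011, -1.0]]
force: [-0.0, -0.5, 0.3]
opening: 0.999
gripper_force: 0.0
```

Call:
{"method": "arm_command", "body": {
  "motion": [
    [[0, 0, -1], [0, 0, 0], 0],
    [[0, 0, -1], [0, 0, 0], 0],
    [[0, 0, -0.1], [0, 0, 0], 0],
    [[0, 0, 0], [0, 0, 0], 0]
  ]
}}

```text
t: 28.45
eef_pos: [620.2, -55.8, 247.2]
orientation: [[0.125, 0.992, 0.0], [0.992, -0.125, -0.0], [-0.0, 0.001, -1.0]]
force: [-0.4, 0.2, -0.2]
opening: 1.001
gripper_force: 0.0
```

```bash
python3 -c "
from h import *
plan(435,250,245,83)
P=hit('scene',[(360,163),(428,144),(436,155),(369,177)],14);print(P,P.mean(0))"
```

```text
t 28.4 at [620.23 -55.79 247.25] psi 82.8 z [ 0. -0. -1.] F [-0.38  0.22 -0.19] open 87.0 q [-12.39  11.45  86.18   0.    82.35  -5.24]
turn -0.030888963995067797 shift [ 7.02 -5.53  0.06]
[[401.79 256.72  14.  ]
 [429.7  447.17  14.  ]
 [471.89 442.61  14.  ]
 [453.06 252.07  14.  ]] [439.11 349.64  14.  ]
```

Call:
{"method": "arm_command", "body": {
  "motion": [
    [[0, 0, 0], [0.5, -0.3, 0], 0],
    [[0, 0, 0], [0.7, -0.5, 0], 0],
    [[0, 0, 0], [0.7, -0.6, 0], 0],
    [[0, 0, 0], [0.7, -0.6, 0], 0],
    [[0, 0, 0], [0.7, -0.6, 0], 0],
    [[0, 0, 0], [0.7, -0.6, 0], 0],
    [[0, 0, 0], [0.7, -0.6, 0], 0],
    [[0, 0, 0], [0.7, -0.6, 0], 0],
    [[0, 0, 0], [0.7, -0.6, 0], 0],
    [[0, 0, 0], [0.6, -0.4, 0], 0],
    [[0, 0, 0], [0.3, -0.1, 0], 0],
    [[0, 0, 0], [0, 0, 0], 0]
  ]
}}

```text
t: 29.65
eef_pos: [436.0, 250.2, 247.0]
orientation: [[0.121, 0.993, 0.001], [0.993, -0.121, 0.0], [0.0, 0.001, -1.0]]
force: [-0.3, -0.0, -0.7]
opening: 1.0
gripper_force: 0.0
```

Call:
{"method": "arm_command", "body": {
  "motion": [
    [[0, 0, 0], [0, 0, 0], 0],
    [[0, 0, 0], [0, 0, 0], 0]
  ]
}}

```text
t: 29.85
eef_pos: [436.9, 248.1, 246.6]
orientation: [[0.124, 0.992, -0.0], [0.992, -0.124, -0.001], [-0.001, 0.0, -1.0]]
force: [-0.9, 0.3, 0.3]
opening: 1.004
gripper_force: 0.0
```

```bash
python3 -c "
from h import *
wshot('w6')
plan(434,349.7,2,83)"
```

```text
t 29.9 at [436.85 248.06 246.58] psi 82.8 z [-0. -0. -1.] F [ 0.14 -0.05 -0.49] open 86.4 q [ 20.6   -5.28 103.67  -0.02  81.63  27.76]
turn -0.030363716101737735 shift [ 2.51 -0.38  6.11]
```

View pics/w6.png

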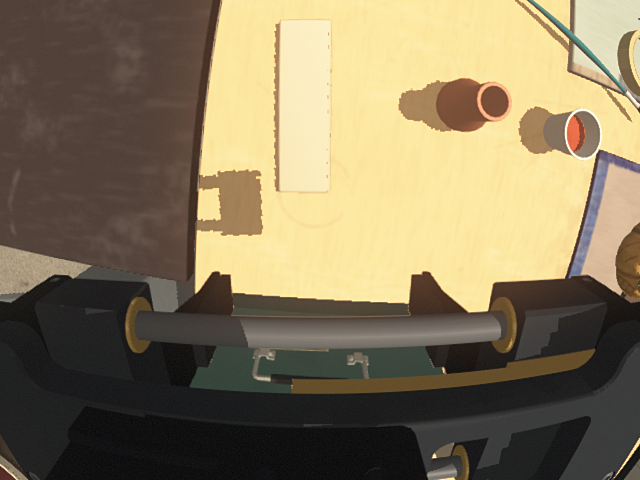

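```bash
python3 -c "
from h import *
P=np.array([whit('w6',p,14) for p in [(281,20),(331,20),(330,191),(279,191)]])
print(P,P.mean(0))
for i,j in((3,0),(2,1),(0,1),(3,2)):v=P[j]-P[i];print(np.hypot(*v[:2]),np.degrees(np.arctan2(v[1],v[0])))
print('vase',whit('w6',(493,102),102));plan(P[:,0].mean(),P[:,1].mean(),2,83.3)"
```

```text
[[420.45 448.48  14.  ]
 [472.46 441.12  14.  ]
 [448.57 257.18  14.  ]
 [394.07 264.2   14.  ]] [433.89 352.75  14.  ]
186.15307629382346 81.8525916219056
185.4943057215102 82.59780674928152
52.53233626059371 -8.04847932856582
54.950141357933084 -7.349555815882156
vase [599.41 336.23 102.  ]
t 29.9 at [436.85 248.06 246.58] psi 82.8 z [-0. -0. -1.] F [ 0.14 -0.05 -0.49] open 86.4 q [ 20.6   -5.28 103.67  -0.02  81.63  27.76]
turn -0.09036371610173717 shift [ 2.59 -0.38  6.11]
```

Call:
{"method": "arm_command", "body": {
  "motion": [
    [[0, 0, 0.1], [0.5, -0.1, 0], 0],
    [[0, 0, 0], [0.8, -0.16, 0], 0],
    [[0, 0, 0], [0.8, -0.1, 0.3], 0],
    [[0, 0, 0], [0.44, -0.1, 0.7], 0],
    [[0, 0, 0], [0, 0, 0.8], 0],
    [[0, 0, 0], [0, 0, 0.9], 0],
    [[0, 0, 0], [0, 0, 0.9], 0],
    [[0, 0, 0], [0, 0, 0.9], 0],
    [[0, 0, 0], [0, 0, 0.7], 0],
    [[0, 0, 0], [0, 0, 0.4], 0],
    [[0, 0, 0], [0, 0, 0.3], 0],
    [[0, 0, 0], [0, 0, 0], 0]
  ]
}}

```text
t: 31.1
eef_pos: [430.5, 350.8, 8.9]
orientation: [[0.133, 0.991, -0.003], [0.991, -0.133, -0.002], [-0.002, -0.003, -1.0]]
force: [-0.6, 0.7, 0.0]
opening: 0.999
gripper_force: 0.0
```

Call:
{"method": "arm_command", "body": {
  "motion": [
    [[0, 0, 0], [0, 0, 0], 0],
    [[0, 0, 0], [0, 0, 0], 0]
  ]
}}

```text
t: 31.3
eef_pos: [432.4, 352.7, 12.1]
orientation: [[0.132, 0.991, 0.002], [0.991, -0.132, 0.001], [0.002, 0.002, -1.0]]
force: [0.2, 0.0, 0.4]
opening: 0.999
gripper_force: 0.0
```

```bash
python3 -c "
from h import *
plan(432,351,2,82.3)"
```

```text
t 31.3 at [432.36 352.71  12.09] psi 82.4 z [ 0.  0. -1.] F [0.2  0.04 0.44] open 86.9 q [ 31.11  17.77 106.03   0.    56.05  38.67]
turn 0.02659059653051088 shift [-0.04 -0.    0.25]
```

Call:
{"method": "arm_command", "body": {
  "motion": [
    [[0, 0, 0], [-0.03, 0, 0.12], 0],
    [[0, 0, 0], [0, 0, 0.1], 0],
    [[0, 0, 0], [0, 0, 0], 0.2],
    [[0, 0, 0], [0, 0, 0], 0.4],
    [[0, 0, 0], [0, 0, 0], 0.7],
    [[0, 0, 0], [0, 0, 0], 0.7],
    [[0, 0, 0], [0, 0, 0], 0.7],
    [[0, 0, 0], [0, 0, 0], 0.7],
    [[0, 0, 0], [0, 0, 0], 0.7]
  ],
  "grip_force": 40
}}

```text
t: 32.2
eef_pos: [431.2, 351.1, 2.0]
orientation: [[0.131, 0.991, 0.0], [0.991, -0.131, 0.0], [0.0, 0.0, -1.0]]
force: [-0.2, -0.1, 0.1]
opening: 0.638
gripper_force: 40.0
```

```bash
python3 -c "
from h import *
plan(621,-55.9,200,57.5)"
```

```text
t 32.2 at [431.2  351.12   2.04] psi 82.5 z [ 0.  0. -1.] F [-0.19 -0.08  0.08] open 55.5 q [ 31.03  18.6  106.33  -0.    55.05  38.58]
turn 4.990997001204562 shift [-6.03  9.47 -4.95]
```

Call:
{"method": "arm_command", "body": {
  "motion": [
    [[0, 0, 0], [0, 0, -0.2], 0.7],
    [[0, 0, 0], [0, 0, -0.5], 0.7],
    [[0, 0, 0], [0, 0, -0.7], 0.7],
    [[0, 0, 0], [0, 0, -0.8], 0.7],
    [[0, 0, 0], [0, 0, -0.8], 0.7],
    [[0, 0, 0], [0, 0, -0.8], 0.7],
    [[0, 0, 0.5], [0, 0, -0.8], 0.7],
    [[0, 0, 1], [0, 0, -0.8], 0.7],
    [[0, 0, 1], [0, 0, -0.5], 0.7],
    [[0, 0, 1], [0, 0, -0.2], 0.7],
    [[0, 0, 1], [0, 0, 0], 0.7],
    [[0, 0, 0.5], [0, 0, 0], 0.7]
  ]
}}

```text
t: 33.4
eef_pos: [430.7, 350.9, 246.6]
orientation: [[0.541, 0.841, 0.0], [0.841, -0.541, 0.0], [0.0, 0.0, -1.0]]
force: [0.2, 0.2, -2.2]
opening: 0.638
gripper_force: 40.0
```

Call:
{"method": "arm_command", "body": {
  "motion": [
    [[0, 0, 0], [-0.1, 0.2, 0], 0.7],
    [[0, 0, 0], [-0.4, 0.6, 0], 0.7],
    [[0, 0, 0], [-0.5, 0.8, 0], 0.7],
    [[0, 0, 0], [-0.5, 0.8, 0], 0.7],
    [[0, 0, 0], [-0.5, 0.8, 0], 0.7],
    [[0, 0, 0], [-0.5, 0.8, 0], 0.7],
    [[0, 0, 0], [-0.5, 0.8, 0], 0.7],
    [[0, 0, 0], [-0.5, 0.8, 0], 0.7],
    [[0, 0, 0], [-0.5, 0.8, 0], 0.7],
    [[0, 0, 0], [-0.5, 0.8, 0], 0.7],
    [[0, 0, 0], [-0.5, 0.8, 0], 0.7],
    [[0, 0, 0], [-0.5, 0.8, 0], 0.7]
  ]
}}

```text
t: 34.6
eef_pos: [609.3, -25.9, 245.7]
orientation: [[0.537, 0.844, -0.001], [0.844, -0.537, -0.0], [-0.0, -0.001, -1.0]]
force: [1.2, 0.2, -1.6]
opening: 0.64
gripper_force: 40.0
```

Call:
{"method": "arm_command", "body": {
  "motion": [
    [[0, 0, 0], [-0.3, 0.5, 0], 0.7],
    [[0, 0, 0], [-0.2, 0.15, 0], 0.7],
    [[0, 0, 0], [0, 0, 0], 0.7],
    [[0, 0, 0], [0, 0, 0], 0.7],
    [[0, 0, 0], [0, 0, 0], 0.7]
  ]
}}

```text
t: 35.1
eef_pos: [620.1, -53.3, 246.0]
orientation: [[0.537, 0.844, -0.0], [0.844, -0.537, 0.0], [0.0, -0.0, -1.0]]
force: [0.6, 0.9, -2.8]
opening: 0.64
gripper_force: 40.0
```

```bash
python3 -c "
from h import *
wshot('w7')
plan(621,-55.9,140,57.5)"
```

```text
t 35.1 at [620.18 -53.32 246.08] psi 57.6 z [ 0.  0. -1.] F [ 1.11  0.25 -1.63] open 55.6 q [-12.18  11.47  86.28   0.02  82.26  20.27]
turn 0.010542472963010141 shift [-0.04  0.05  2.65]
```

View pics/w7.png

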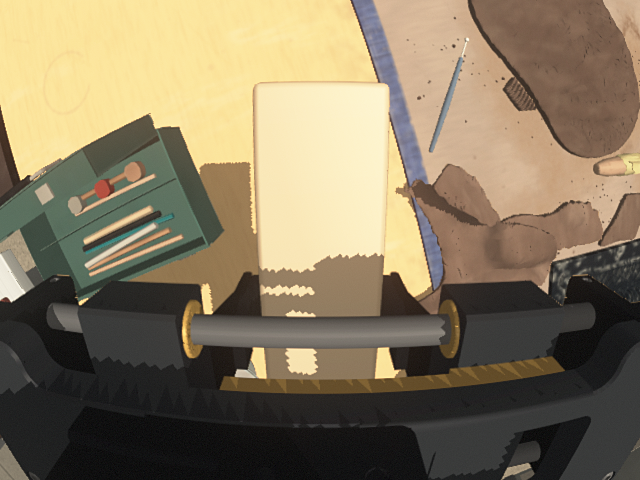

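```bash
python3 -c "
from h import *
c=pickle.load(open('w7.pkl','rb'))
Q=np.array([whit('w7',p,258) for p in [(255,84),(388,84),(260,265),(383,265)]]);print((Q-c['p'])@c['R'])
plan(621,-55.9,140,57.5)"
```

```text
[[ 96.28 -26.06 -11.95]
 [ 96.3   27.03 -11.97]
 [ 19.87 -26.28 -11.97]
 [ 19.85  27.28 -11.99]]
t 35.1 at [620.18 -53.32 246.08] psi 57.6 z [ 0.  0. -1.] F [ 1.11  0.25 -1.63] open 55.6 q [-12.18  11.47  86.28   0.02  82.26  20.27]
turn 0.010542472963010141 shift [-0.04  0.05  2.65]
```

Call:
{"method": "arm_command", "body": {
  "motion": [
    [[0, 0, 0], [-0.1, 0.05, 0.3], 0.7],
    [[0, 0, 0], [0, 0, 0.6], 0.7],
    [[0, 0, 0], [0, 0, 0.7], 0.7],
    [[0, 0, 0], [0, 0, 0.7], 0.7],
    [[0, 0, 0], [0, 0, 0.6], 0.7],
    [[0, 0, 0], [0, 0, 0.4], 0.7],
    [[0, 0, 0], [0, 0, 0.25], 0.7],
    [[0, 0, 0], [0, 0, 0], 0.7],
    [[0, 0, 0], [0, 0, 0], 0.7],
    [[0, 0, 0], [0, 0, 0], 0.7]
  ]
}}

```text
t: 36.15
eef_pos: [621.3, -59.3, 105.6]
orientation: [[0.538, 0.843, 0.003], [0.843, -0.538, -0.001], [0.001, 0.003, -1.0]]
force: [-0.4, 0.3, -1.7]
opening: 0.637
gripper_force: 40.0
```

```bash
python3 -c "
from h import *
plan(619.8,-57.8,94,57.5)"
```

```text
t 36.1 at [621.27 -59.33 105.61] psi 57.5 z [ 0. -0. -1.] F [-0.38  0.3  -1.67] open 55.4 q [-12.69  18.38  93.58  -0.    67.87  19.85]
turn -0.008326416586885443 shift [ 0.01 -0.05  0.29]
```

Call:
{"method": "arm_command", "body": {
  "motion": [
    [[0, 0, 0], [0.01, -0.04, 0.1], 0.7],
    [[0, 0, 0], [0, 0, 0.06], 0.7],
    [[0, 0, 0], [0, 0, 0], 0.7],
    [[0, 0, 0], [0, 0, 0], 0.7],
    [[0, 0, 0], [0, 0, 0], 0.7]
  ]
}}

```text
t: 36.65
eef_pos: [619.0, -57.9, 97.6]
orientation: [[0.538, 0.843, 0.0], [0.843, -0.538, -0.0], [0.0, 0.0, -1.0]]
force: [-0.0, 0.1, -2.0]
opening: 0.64
gripper_force: 40.0
```

```bash
python3 -c "
from h import *
plan(619.8,-57.8,94,57.5)"
```

```text
t 36.6 at [619.01 -57.92  97.59] psi 57.5 z [ 0. -0. -1.] F [-0.04  0.12 -2.04] open 55.7 q [-12.61  18.72  94.09   0.    67.18  19.94]
turn -0.009541194456102176 shift [0.01 0.01 0.09]
```

Call:
{"method": "arm_command", "body": {
  "motion": [
    [[0, 0, 0], [0.01, 0.01, 0.04], 0.7],
    [[0, 0, 0], [0, 0, 0.03], 0.7],
    [[0, 0, 0], [0, 0, 0.02], 0.7],
    [[0, 0, 0], [0, 0, 0], 0.7],
    [[0, 0, 0], [0, 0, 0], 0.7],
    [[0, 0, 0], [0, 0, 0], 0.7]
  ]
}}

```text
t: 37.25
eef_pos: [619.5, -57.8, 94.1]
orientation: [[0.538, 0.843, 0.0], [0.843, -0.538, -0.0], [0.0, 0.0, -1.0]]
force: [-0.7, 0.5, -0.1]
opening: 0.643
gripper_force: 40.0
```

Call:
{"method": "arm_command", "body": {
  "motion": [
    [[0, 0, 0], [0, 0, 0.015], 0.7],
    [[0, 0, 0], [0, 0, 0], 0.7],
    [[0, 0, 0], [0, 0, 0], 0.3],
    [[0, 0, 0], [0, 0, 0], 0.2],
    [[0, 0, 0], [0, 0, 0], 0.1],
    [[0, 0, 0], [0, 0, 0], 0],
    [[0, 0, 0], [0, 0, 0], 0],
    [[0, 0, 0], [0, 0, -0.3], 0],
    [[0, 0, 0], [0, 0, -0.6], 0],
    [[0, 0, 0], [0, 0, -0.8], 0],
    [[0, 0, 0], [0, 0, -0.9], 0],
    [[0, 0, 0], [0.2, -0.1, 0], 0]
  ]
}}

```text
t: 38.45
eef_pos: [624.2, -50.3, 205.2]
orientation: [[0.539, 0.842, 0.012], [0.842, -0.539, -0.003], [0.004, 0.011, -1.0]]
force: [1.4, -0.7, -0.0]
opening: 1.003
gripper_force: 0.0
```

Call:
{"method": "arm_command", "body": {
  "motion": [
    [[0, 0, 0], [0.5, -0.4, 0], 0],
    [[0, 0, 0], [0.8, -0.6, 0], 0],
    [[0, 0, 0], [0.8, -0.6, 0], 0],
    [[0, 0, 0], [0.8, -0.6, 0], 0],
    [[0, 0, 0], [0.8, -0.6, 0], 0],
    [[0, 0, 0], [0.8, -0.6, 0], 0],
    [[0, 0, 0], [0.5, -0.6, 0], 0],
    [[0, 0, 0], [0.3, -0.6, 0], 0],
    [[0, 0, 0], [0.2, -0.6, 0], 0],
    [[0, 0, 0], [0.1, -0.6, 0], 0],
    [[0, 0, 0], [0, -0.4, 0], 0],
    [[0, 0, 0], [0, 0, 0], 0]
  ]
}}

```text
t: 39.65
eef_pos: [530.4, 274.5, 197.6]
orientation: [[0.536, 0.844, -0.0], [0.844, -0.536, 0.0], [-0.0, -0.0, -1.0]]
force: [0.2, -0.0, 0.3]
opening: 1.0
gripper_force: 0.0
```

Call:
{"method": "arm_command", "body": {
  "motion": [
    [[0, 0, 0], [0, 0, 0], 0],
    [[0, 0, 0], [0, 0, 0], 0]
  ]
}}

```text
t: 39.85
eef_pos: [532.7, 272.6, 197.6]
orientation: [[0.539, 0.842, 0.001], [0.842, -0.539, -0.0], [0.0, 0.001, -1.0]]
force: [0.1, -0.2, -0.5]
opening: 1.001
gripper_force: 0.0
```

```bash
python3 -c "
from h import *
wshot('w8')
plan(600,335,61,57.5)"
```

```text
t 39.9 at [532.71 272.51 197.42] psi 57.4 z [ 0. -0. -1.] F [-0.54  1.58 -0.78] open 87.0 q [19.56 10.05 93.17 -0.02 76.75 52.18]
turn -0.023165892437197043 shift [2.22 0.58 3.41]
```

View pics/w8.png

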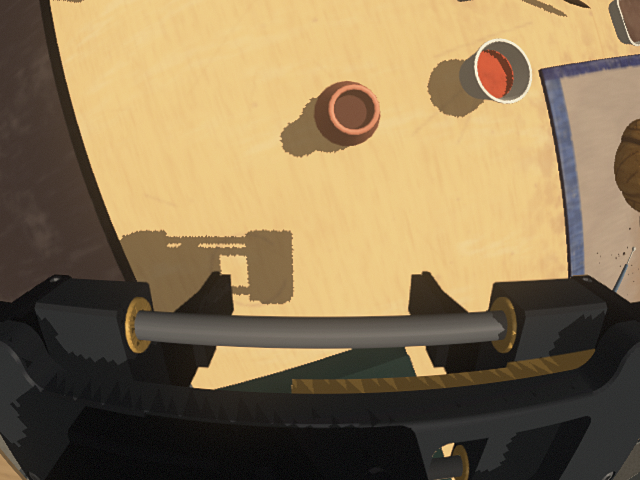

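```bash
python3 -c "
from h import *
print(whit('w8',(354,108),102))"
```

```text
[601.77 337.76 102.  ]
```

Call:
{"method": "arm_command", "body": {
  "motion": [
    [[0, 0, 0], [0.4, 0.1, 0], 0],
    [[0, 0, 0], [0.7, 0.2, 0], 0],
    [[0, 0, 0], [0.7, 0.2, 0], 0],
    [[0, 0, 0], [0.46, 0.08, 0], 0],
    [[0, 0, 0], [0, 0, 0], 0],
    [[0, 0, 0], [0, 0, 0.4], 0],
    [[0, 0, 0], [0, 0, 0.7], 0],
    [[0, 0, 0], [0, 0, 0.8], 0],
    [[0, 0, 0], [0, 0, 0.7], 0],
    [[0, 0, 0], [0, 0, 0.5], 0],
    [[0, 0, 0], [0, 0, 0.3], 0],
    [[0, 0, 0], [0, 0, 0], 0]
  ]
}}

```text
t: 41.1
eef_pos: [597.9, 335.5, 58.3]
orientation: [[0.538, 0.843, -0.005], [0.843, -0.538, -0.002], [-0.004, -0.003, -1.0]]
force: [-0.3, -0.9, 0.6]
opening: 0.999
gripper_force: 0.0
```

Call:
{"method": "arm_command", "body": {
  "motion": [
    [[0, 0, 0], [0, 0, 0], 0],
    [[0, 0, 0], [0, 0, 0], 0],
    [[0, 0, 0], [0, 0, 0], 0.2],
    [[0, 0, 0], [0, 0, 0], 0.35],
    [[0, 0, 0], [0, 0, 0], 0.5],
    [[0, 0, 0], [0, 0, 0], 0.6],
    [[0, 0, 0], [0, 0, 0], 0.7],
    [[0, 0, 0], [0, 0, 0], 0.8],
    [[0, 0, 0], [0, 0, 0], 0.8],
    [[0, 0, 0], [0, 0, 0], 0.8],
    [[0, 0, 0], [0, 0, 0], 0.8]
  ],
  "grip_force": 15
}}

```text
t: 42.2
eef_pos: [600.1, 337.0, 61.2]
orientation: [[0.538, 0.843, 0.0], [0.843, -0.538, -0.0], [-0.0, 0.0, -1.0]]
force: [0.1, -0.1, -0.0]
opening: 0.478
gripper_force: 14.9
```

```bash
python3 -c "
from h import *
plan(621,-55.9,169,57.5)"
```

```text
t 42.2 at [600.11 337.01  61.24] psi 57.5 z [ 0. -0. -1.] F [ 0.1  -0.11 -0.01] open 41.6 q [22.76 29.39 84.03 -0.01 66.57 55.32]
turn -0.009821024948290357 shift [-8.    5.72 -2.69]
```

Call:
{"method": "arm_command", "body": {
  "motion": [
    [[0, 0, 0], [0, 0, 0], 0.8],
    [[0, 0, 0], [0, 0, 0], 0.8]
  ]
}}

```text
t: 42.4
eef_pos: [600.0, 337.0, 61.3]
orientation: [[0.538, 0.843, -0.0], [0.843, -0.538, -0.0], [-0.0, -0.0, -1.0]]
force: [0.6, -0.4, -1.5]
opening: 0.479
gripper_force: 14.9
```

Call:
{"method": "arm_command", "body": {
  "motion": [
    [[0, 0, 0], [0, 0, 0], 0.45],
    [[0, 0, 0], [0, 0, 0], 0.4],
    [[0, 0, 0], [0, 0, 0], 0.35],
    [[0, 0, 0], [0, 0, -0.25], 0.35],
    [[0, 0, 0], [0, 0, 0], 0.35],
    [[0, 0, 0], [0, 0, 0], 0.35],
    [[0, 0, 0], [0, 0, 0], 0.5],
    [[0, 0, 0], [0, 0, 0], 0.6],
    [[0, 0, 0], [0, 0, 0], 0.7],
    [[0, 0, 0], [0, 0, 0], 0.8],
    [[0, 0, 0], [0, 0, 0], 0.8],
    [[0, 0, 0], [0, 0, 0], 0.8]
  ]
}}

```text
t: 43.6
eef_pos: [599.9, 337.0, 71.0]
orientation: [[0.538, 0.843, -0.0], [0.843, -0.538, -0.0], [-0.0, -0.0, -1.0]]
force: [-0.3, 0.0, -0.3]
opening: 0.461
gripper_force: 14.9
```

```bash
python3 -c "
from h import *
wshot('w9')
plan(621,-55.9,169,57.5)"
```

```text
t 43.6 at [599.86 337.02  71.04] psi 57.5 z [-0. -0. -1.] F [-0.57  0.19 -1.27] open 40.0 q [22.77 28.74 83.79  0.   67.49 55.31]
turn -0.00877909089801534 shift [-8.    5.72 -2.45]
```

```bash
python3 - <<'E'
from h import *
from workcell import env
c=env.camera("scene");cv2.imwrite("pics/s9.png",c["frame"]);t=env.camera("top");cv2.imwrite("pics/t9.png",t["frame"])
f=c["frame"];w=cv2.imread("pics/w9.png")
a=cv2.resize(f[120:240,370:530],(400,300),interpolation=cv2.INTER_CUBIC)
b=cv2.resize(f[180:330,220:380],(400,300),interpolation=cv2.INTER_CUBIC)
d=cv2.resize(w[200:380,200:440],(400,300),interpolation=cv2.INTER_CUBIC)
e=cv2.resize(t["frame"][190:290,300:420],(400,300),interpolation=cv2.INTER_CUBIC)
cv2.imwrite("pics/m9.png",np.vstack([np.hstack([a,b]),np.hstack([d,e])]))
E
```

```text
(no output)
```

View pics/m9.png

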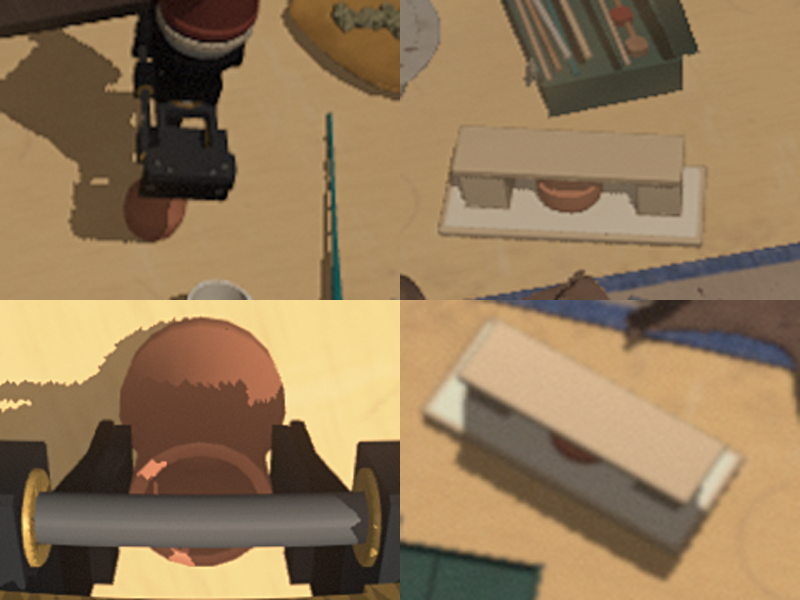

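```bash
python3 -c "
from h import *
c=pickle.load(open('w9.pkl','rb'))
f=lambda x,y:(200+x/1.6667,200+(y-300)/1.6667)
for n,p,z in [('rimL',(133,500),102),('rimR',(270,500),102),('rimT',(201,443),102),('rimB',(201,566),102),('bellyL',(120,412),26),('bellyR',(285,412),26),('bellyfar',(202,318),26),('bellyfar18',(202,318),18),('bellyfar34',(202,318),34)]:
  print(n,(whit('w9',f(*p),z)-c['p'])@c['R'])
o=c['R']@np.array(c['T_tool_cam'])[:3,3]+c['p'];print('cam',(o-c['p'])@c['R'],o)
"
```

```text
rimL [  3.4  -16.34 -30.97]
rimR [  3.38  16.76 -30.98]
rimT [ 18.7    0.09 -30.98]
rimB [-16.11   0.08 -30.97]
bellyL [ -3.45 -29.05  45.04]
bellyR [-3.48 30.4  45.02]
bellyfar [31.08  0.47 45.02]
bellyfar18 [29.28  0.49 53.02]
bellyfar34 [32.88  0.46 37.02]
cam [  77.6     0.03 -161.77] [641.75 402.41 232.78]
```

Call:
{"method": "arm_command", "body": {
  "motion": [
    [[0, 0, 0], [0, 0, 0], 0.8],
    [[0, 0, 0], [0, 0, 0], 0.8],
    [[0, 0, 0], [0, 0, -0.15], 0.8],
    [[0, 0, 0], [0, 0, -0.15], 0.8],
    [[0, 0, 0], [0, 0, -0.15], 0.8],
    [[0, 0, 0], [0, 0, 0], 0.8],
    [[0, 0, 0], [0, 0, 0], 0.8]
  ],
  "grip_force": 20
}}

```text
t: 44.45
eef_pos: [600.4, 337.2, 89.9]
orientation: [[0.538, 0.843, 0.001], [0.843, -0.538, 0.0], [0.001, 0.001, -1.0]]
force: [-0.2, 0.2, -1.3]
opening: 0.457
gripper_force: 19.9
```

```bash
python3 -c "
from h import *
wshot('w10')
a=cv2.imread('pics/w9.png').astype(int);b=cv2.imread('pics/w10.png').astype(int)
print(abs(a-b)[250:300,285:355].mean(),abs(a-b)[200:260,260:380].mean())
plan(621,-55.9,177,57.5)"
```

```text
2.574666666666667 4.457962962962963
t 44.5 at [600.05 337.08  89.43] psi 57.5 z [ 0.  0. -1.] F [ 0.84  0.31 -2.11] open 39.5 q [22.77 27.57 83.28 -0.   69.14 55.31]
turn -0.00907946510264992 shift [-8.    5.72 -2.19]
```

Call:
{"method": "arm_command", "body": {
  "motion": [
    [[0, 0, 0], [0, 0, -0.4], 0.8],
    [[0, 0, 0], [0, 0, -0.6], 0.8],
    [[0, 0, 0], [0, 0, -0.7], 0.8],
    [[0, 0, 0], [0, 0, -0.7], 0.8],
    [[0, 0, 0], [0, 0, -0.5], 0.8],
    [[0, 0, 0], [0, 0, -0.25], 0.8],
    [[0, 0, 0], [-0.2, 0.1, 0], 0.8],
    [[0, 0, 0], [-0.4, 0.3, 0], 0.8],
    [[0, 0, 0], [-0.6, 0.4, 0], 0.8],
    [[0, 0, 0], [-0.6, 0.4, 0], 0.8],
    [[0, 0, 0], [-0.6, 0.4, 0], 0.8],
    [[0, 0, 0], [-0.6, 0.4, 0], 0.8]
  ]
}}

```text
t: 45.7
eef_pos: [601.5, 189.8, 212.9]
orientation: [[0.539, 0.843, -0.004], [0.843, -0.539, -0.001], [-0.003, -0.002, -1.0]]
force: [0.0, 0.5, -0.9]
opening: 0.457
gripper_force: 19.9
```

Call:
{"method": "arm_command", "body": {
  "motion": [
    [[0, 0, 0], [-0.6, 0.4, 0], 0.8],
    [[0, 0, 0], [-0.6, 0.4, 0], 0.8],
    [[0, 0, 0], [-0.6, 0.4, 0], 0.8],
    [[0, 0, 0], [-0.6, 0.4, 0], 0.8],
    [[0, 0, 0], [-0.6, 0.4, 0], 0.8],
    [[0, 0, 0], [-0.6, 0.4, 0], 0.8],
    [[0, 0, 0], [-0.6, 0.5, 0], 0.8],
    [[0, 0, 0], [-0.5, 0.5, 0], 0.8],
    [[0, 0, 0], [-0.2, 0.2, 0], 0.8],
    [[0, 0, 0], [-0.1, 0.1, 0], 0.8],
    [[0, 0, 0], [0, 0, 0], 0.8],
    [[0, 0, 0], [0, 0, 0], 0.8]
  ]
}}

```text
t: 46.9
eef_pos: [619.7, -54.4, 214.9]
orientation: [[0.537, 0.843, -0.001], [0.843, -0.537, 0.001], [0.0, -0.001, -1.0]]
force: [0.7, 0.8, -1.9]
opening: 0.461
gripper_force: 19.9
```

```bash
python3 -c "
from h import *
wshot('w11')
plan(620.3,-57,177,57.5)"
```

```text
t 47.0 at [619.81 -54.2  215.06] psi 57.5 z [-0.  0. -1.] F [ 0.78 -0.06 -1.65] open 39.6 q [-12.27  12.56  88.35   0.02  79.12  20.21]
turn 0.0034374414555287556 shift [-0.05  0.05  0.95]
```

```bash
python3 -c "
from h import *
P=hit('top',[(300+x/3.333,190+y/3.333) for x,y in [(96,20),(343,147),(291,203),(58,76)]],106);print(P,P.mean(0))
Q=hit('scene',[(220+x/2.5,180+y/2) for x,y in [(58,126),(285,138),(282,182),(52,166)]],106);print(Q,Q.mean(0))"
```

```text
[[ 692.42    8.51  106.  ]
 [ 600.43 -163.26  106.  ]
 [ 560.91 -126.16  106.  ]
 [ 651.63   35.33  106.  ]] [626.35 -61.39 106.  ]
[[ 548.53 -124.76  106.  ]
 [ 653.19   35.27  106.  ]
 [ 698.91    6.51  106.  ]
 [ 591.76 -149.7   106.  ]] [623.1  -58.17 106.  ]
```

Call:
{"method": "arm_command", "body": {
  "motion": [
    [[0, 0, 0], [-0.05, 0.05, 0.2], 0.8],
    [[0, 0, 0], [0, 0, 0.3], 0.8],
    [[0, 0, 0], [0, 0, 0.2], 0.8],
    [[0, 0, 0], [0, 0, 0.1], 0.8],
    [[0, 0, 0], [0, 0, 0], 0.8],
    [[0, 0, 0], [0, 0, 0], 0.8],
    [[0, 0, 0], [0, 0, 0], 0.8]
  ]
}}

```text
t: 47.65
eef_pos: [621.1, -58.2, 183.9]
orientation: [[0.538, 0.843, 0.001], [0.843, -0.538, -0.0], [0.0, 0.001, -1.0]]
force: [-0.5, -0.1, -1.3]
opening: 0.46
gripper_force: 19.9
```

```bash
python3 -c "
from h import *
plan(620.3,-57,177,57.5)"
```

```text
t 47.6 at [621.08 -58.16 183.86] psi 57.5 z [ 0. -0. -1.] F [-0.51 -0.07 -1.34] open 40.0 q [-12.59  14.05  90.01  -0.    75.89  19.96]
turn -0.009001671981833681 shift [ 0.01 -0.03  0.17]
```

Call:
{"method": "arm_command", "body": {
  "motion": [
    [[0, 0, 0], [0.01, -0.01, 0.06], 0.8],
    [[0, 0, 0], [0, 0, 0.05], 0.8],
    [[0, 0, 0], [0, 0, 0.02], 0.8],
    [[0, 0, 0], [0, 0, 0], 0.8],
    [[0, 0, 0], [0, 0, 0], 0.8],
    [[0, 0, 0], [0, 0, 0], 0.8]
  ]
}}

```text
t: 48.25
eef_pos: [620.6, -57.5, 178.2]
orientation: [[0.538, 0.843, 0.0], [0.843, -0.538, -0.0], [0.0, 0.0, -1.0]]
force: [0.0, -0.4, -1.5]
opening: 0.461
gripper_force: 19.9
```

Call:
{"method": "arm_command", "body": {
  "motion": [
    [[0, 0, 0], [0, 0, 0.02], 0.8],
    [[0, 0, 0], [0, 0, 0.01], 0.8],
    [[0, 0, 0], [0, 0, 0], 0.8],
    [[0, 0, 0], [0, 0, 0], 0.8],
    [[0, 0, 0], [0, 0, 0], 0.8]
  ]
}}

```text
t: 48.75
eef_pos: [620.6, -57.6, 177.0]
orientation: [[0.538, 0.843, 0.0], [0.843, -0.538, -0.0], [0.0, 0.0, -1.0]]
force: [0.1, -0.5, -0.8]
opening: 0.459
gripper_force: 19.9
```

Nearly in contact; settle a little more, then release and rise.

Call:
{"method": "arm_command", "body": {
  "motion": [
    [[0, 0, 0], [0, 0, 0.015], 0.8],
    [[0, 0, 0], [0, 0, 0.01], 0.8],
    [[0, 0, 0], [0, 0, 0], 0.8],
    [[0, 0, 0], [0, 0, 0], 0.8],
    [[0, 0, 0], [0, 0, 0], 0.8]
  ]
}}

```text
t: 49.25
eef_pos: [620.9, -57.7, 176.8]
orientation: [[0.538, 0.843, 0.001], [0.843, -0.538, -0.0], [0.0, 0.001, -1.0]]
force: [-1.9, 0.1, 5.2]
opening: 0.46
gripper_force: 20.1
```

Call:
{"method": "arm_command", "body": {
  "motion": [
    [[0, 0, 0], [0, 0, 0], 0.5],
    [[0, 0, 0], [0, 0, 0], 0.4],
    [[0, 0, 0], [0, 0, 0], 0.25],
    [[0, 0, 0], [0, 0, 0], 0.1],
    [[0, 0, 0], [0, 0, 0], 0],
    [[0, 0, 0], [0, 0, 0], 0],
    [[0, 0, 0], [0, 0, 0], 0],
    [[0, 0, 0], [0, 0, -0.3], 0],
    [[0, 0, 0], [0, 0, -0.6], 0],
    [[0, 0, 0], [0, 0, -0.6], 0],
    [[0, 0, 0], [0, 0, -0.6], 0],
    [[0, 0, 0], [0, 0, -0.4], 0]
  ]
}}

```text
t: 50.45
eef_pos: [621.4, -57.7, 279.2]
orientation: [[0.538, 0.843, 0.003], [0.843, -0.538, -0.001], [0.001, 0.003, -1.0]]
force: [1.2, 0.6, 0.0]
opening: 0.997
gripper_force: 0.0
```

Call:
{"method": "arm_command", "body": {
  "motion": [
    [[0, 0, 0], [-0.5, 0, 0], 0],
    [[0, 0, 0], [-0.8, 0, 0], 0],
    [[0, 0, 0], [-0.8, 0, 0], 0],
    [[0, 0, 0], [-0.8, 0, 0], 0],
    [[0, 0, 0], [-0.8, 0, 0], 0],
    [[0, 0, 0], [-0.8, 0, 0], 0],
    [[0, 0, 0], [-0.5, 0, 0], 0],
    [[0, 0, 0], [0, 0, 0], 0],
    [[0, 0, 0], [0, 0, 0], 0]
  ]
}}

```text
t: 51.35
eef_pos: [513.0, -226.2, 276.3]
orientation: [[0.539, 0.842, 0.001], [0.842, -0.539, 0.0], [0.001, 0.0, -1.0]]
force: [0.8, -0.1, 1.0]
opening: 1.002
gripper_force: 0.0
```

```bash
python3 - <<'E'
from h import *
from workcell import env
wshot('w12')
for n in("scene","top"):
    c=env.camera(n);pickle.dump(c,open(n+"F.pkl","wb"));f=c["frame"].astype(int)
    K=c["camera_matrix"];R=np.array(c["attitude"]);o=np.array(c["origin"])
    pr=lambda p:(lambda q:(K@q/q[2])[:2])(R.T@(np.array(p,float)-o))
    print(n,"expected rim",pr((621,-56,208)),"foot",pr((621,-56,106)))
    # terracotta mask
    b,g,r=[f[...,i] for i in range(3)];m=((r-b>45)&(r-g>28)).astype(np.uint8)
    u,v=pr((621,-56,160)).astype(int);s=m[v-45:v+45,u-45:u+45]
    _,_,st,ce=cv2.connectedComponentsWithStats(s)
    for k in range(1,len(st)):
        if st[k,4]>40:print(st[k]+[u-45,v-45,0,0,0],ce[k]+[u-45,v-45])
E
```

```text
scene expected rim [285.66 225.93] foot [287.97 255.19]
[ 241  195   90   71 2954] [276.08 230.85]
[310 195   9  10  48] [313.9  200.83]
[275 270  26  15 272] [287.54 277.25]
top expected rim [359.66 214.92] foot [356.54 225.5 ]
[ 313  188   90   69 2849] [361.6  217.39]
[313 235  29  30 430] [323.09 255.3 ]
[391 244  12  21 134] [398.36 257.28]
```

```bash
python3 - <<'E'
from h import *
for n,(u,v) in(("sceneF",(287,240)),("topF",(358,220))):
    f=pickle.load(open(n+".pkl","rb"))["frame"].astype(int);b,g,r=[f[...,i] for i in range(3)]
    m=(r>1.4*g)&(r>50)
    for y in range(v-32,v+46,3):print(y,''.join('#' if q else '.' for q in m[y,u-30:u+31]))
E
```

```text
208 .............................................................
211 .............................................................
214 .............................................................
217 .............................................................
220 ...........................###...............................
223 ....................################.........................
226 ...................##################........................
229 ...................##################........................
232 ....................#################........................
235 ....................#################........................
238 ....................##################.......................
241 ...................#######################...................
244 ................###########################..................
247 ................###########################..................
250 ................############################.................
253 ................###########################..................
256 .................#######################
[... 1631 characters left out ...]
..###############.......................
236 ..................####.......................................
239 ....................######...................................
242 ........................######...............................
245 .............................................................
248 .............................................................
251 .............................................................
254 .............................................................
257 .............................................................
260 .............................................................
263 .............................................................
```

```bash
python3 -c "
from workcell import env
print(env.job_done())"
```

```text
the job is handed in; nothing more can be done
None
```

The kiln load is set up as asked and handed in after about 51 s. The posts are on their marks, the bowl is between them, the bar is across the posts, and the vase stands upright on the middle of the bar; the round prop and glaze cup were not touched, and the hand-in returned no verdict.

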